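Pack the sloping foam tool tray

TASK

The small steel ring has been left in the peeler's cut-out of the sloping foam tray: lift it out and stand it upright on the worktop. Then press the peeler and the thermometer into their own cut-outs, the way round they fit, until both are fully home on the pocket floor. Leave the other things on the worktop where they are.

Things in the scene. Friction and masses are not known exactly. Their poses are not given: they have to be found in the camera images.
- small_ring_center (a point): small steel forming ring, an open tube 41 mm across, 36 mm high, about 1 mm wall, 50 g; point at its centre, z along the ring's axis. It starts standing in the peeler's head pocket, square to the sloping foam, so its axis leans with the foam and it stands 24 mm proud of it. The cutting board (x 0.34 to 0.66, y -0.54 to -0.22 m) and the griddle plate (x from 0.46, y 0.16 to 0.47 m) are 5 mm higher than the worktop, the griddle's 12 mm rim 11 mm.
- thermometer_body (a point): folding food thermometer lying flat on the griddle (left) or on the cutting board (right): a yellow flat body 32 mm wide (along its x), 117 mm long (along its y) and 16 mm high, 60 g, with a thin needle. Point at the middle of the body, 8 mm above its underside; z up. The needle leaves the middle of the body's -y end.
- thermometer_tip (a point): tip of the thermometer's needle (4 mm thick, its axis 8 mm above the underside), 167 mm from the body's middle along -y.
- peeler_handle (a point): steel Y-peeler lying flat on the cutting board or the griddle, 134 mm long, 90 g: a straight handle 90 mm long (along its x), 18 mm wide (y) and 14 mm high, and at its +x end a forked head 44 mm long, 64 mm wide and 12 mm high with a thin cross blade. Point at the middle of the handle, 7 mm above its underside; z up.
- peeler_head (a point): middle of the peeler's forked head, 67 mm from the handle's middle along +x, same height.
- insert: grey foam insert with black pocket floors, fixed, 252 mm wide (y), 166 mm along the slope (x), rising away from the robot at 25 degrees, with two cut-outs. Origin in the middle of its upper face; x up the slope, y left along the face, z out of the face, leaning back to the robot. With its steel stand it covers the worktop 90 mm before and behind and 130 mm either side of the origin; 110 mm high at the back.
- probe_pocket (a point): floor of the upper cut-out (14 mm below the face), where the middle of the thermometer's body belongs; axes as the insert's. At home the thermometer's x, y, z point along the insert's x, y, z: body left, needle right, 2 mm proud. Upright sides, 1.5 mm play all round, but springy foam bulges 1.5 to 10 mm down: a tool laid in stops on them and must be pushed with some 4 to 8 N to the floor.
- peeler_pocket (a point): floor of the lower cut-out (12 mm below the face), where the middle of the peeler's handle belongs; axes as the insert's; bulges and play as above. At home the peeler's x points along the insert's -y, z along its z: handle left, head right, 2 mm proud. A finger trench 36 mm wide (y), 18 mm deep crosses both cut-outs here, reaching at least 28 mm past handle and body on either side along x.
- peeler_head_pocket (a point): on the floor of the head part of the peeler's cut-out (67 by 47 mm, 12 mm deep), under where the middle of the head belongs.
- timer_red_center (a point): bystander, to be left alone: red kitchen timer, 62 mm across, 54 mm high; point at its centre.
- bowl_center (a point): bystander, to be left alone: small steel bowl, 115 mm across, 38 mm high; point at its centre.
- medium_ring_center (a point): bystander, to be left alone: medium steel forming ring, 51 mm across, 36 mm high; point at its centre.
- large_ring_center (a point): bystander, to be left alone: large steel forming ring, 64 mm across, 36 mm high; point at its centre. It stands on the griddle. Behind and above it hangs the outlet of the fixed pot filler, about x 0.69, y 0.15, 0.335 m over the worktop, its pipe running from there to the right at 0.4 m.
- shaker_center (a point): bystander, to be left alone: steel shaker, 69 mm across, 96 mm high; point at its centre.
- yellow_bottle_center (a point): bystander, to be left alone: yellow squeeze bottle, 45 mm across, 178 mm high; point at its centre.
- brown_bottle_center (a point): bystander, to be left alone: brown squeeze bottle, 44 mm across, 172 mm high; point at its centre.
There are look-alikes about, which are no part of the job. Leave any blue or purple look-alike of the part that bears small_ring_center alone.

How it is judged:
At the end, for the whole second after the job is handed in: Thermometer and peeler lie in their cut-outs the right way round, middles within 4 mm across and 5 mm along, on the pocket floor within 2.5 mm and parallel to the foam within 0.06 rad; the small ring stands on the worktop, axis within 0.15 rad of vertical; all at rest (x of thermometer_body in the frame of insert between 0.022 and 0.03 m and y of thermometer_body in the frame of insert between 0.0485 and 0.0585 m and z of thermometer_body in the frame of insert between -0.0085 and -0.0035 m and x of thermometer_tip in the frame of insert between 0.02 and 0.032 m and y of thermometer_tip in the frame of insert below -0.1 m and angle between the z axis of each of thermometer_body, peeler_handle and the z axis of insert, either way round below 0.06 rad and x of peeler_handle in the frame of insert between -0.036 and -0.028 m and y of peeler_handle in the frame of insert between 0.048 and 0.058 m and z of peeler_handle in the frame of insert between -0.0075 and -0.0025 m and x of peeler_head in the frame of insert between -0.038 and -0.026 m and y of peeler_head in the frame of insert below 0 m and height (world z) of small_ring_center below 0.03 m and angle between small_ring_center's own z axis and vertical below 0.15 rad and linear speed of each of thermometer, peeler, small_ring below 0.02 m/s); the robot touches nothing.
It fails at once if one of the other things on the worktop is moved by more than 30 mm (distance of any of timer_red_center, bowl_center, medium_ring_center, large_ring_center, shaker_center, yellow_bottle_center, brown_bottle_center from where it was at the start of the episode above 0.03 m).
It also fails if it takes over 72 s, if anything falls off the work surface, if the arm or the gripper's body presses on something with over 40 N, if the wrist force passes 120 N, or if a joint passes its speed limit or range.

ROBOT

A 6-joint arm with a two-finger parallel gripper is mounted at the origin on a cart in front of the work surface, level with it; the furniture and walls round the work are solid. World frame = base frame: x ahead of the robot, y to its left, z up, the work surface at z = 0. Lengths are in m, angles in rad, forces in N, time in s.
With the tool pointing down it reaches from about 0.25 to 0.775 m from the base axis. Payload 4 kg.
Tool frame: the origin (TCP) lies at the centre of the arm's flange, where the gripper is bolted on; the fingertips stand 199 mm ahead of it and the grasp point (between the pads) lies 180 mm ahead of it (robot.tcp_to_tips is the z of the fingertips in the tool frame, in m); z points along the fingers, y is the line along which they close (so a half turn about z gives the same grasp; the last joint's range is limited). The gripper opens to 94 mm and grips with 3 to 60 N. Pads are 16 mm wide; open, the fingers measure 119 mm over their backs; the gripper's body (75 mm by 177 mm) begins 78 mm behind the grasp point.
Start: joints at [-1.319, 0.087, 1.371, -0, 1.684, -0.103], TCP at [0.191, -0.516, 0.405] pointing down, gripper open.
Joint ranges: [-3.1, 3.1], [-0.76, 2.03], [0.27, 2.55], [-1.08, 4.22], [0.17, 2.65], [-2.57, 2.57]. Speed limits (rad/s): [2.79, 2.79, 3.14, 3.14, 3.14, 3.14].

INTERFACE

Orientations are given as [roll, pitch, yaw] about the fixed x, y, z axes, in that order (R = Rz(yaw) Ry(pitch) Rx(roll)).
In Python, from bench import robot gives the robot as it stands.
- The arm moves only by the tool play_rows, never from a script. Its arguments are lists of equal length, an entry for each row: "translation": the shift along the tool's x, y, z scaled (see below), a list of three; "twist": the turn, a rotation vector about the tool's x, y, z scaled (see below), a list of three; "gripper": the opening, from -1 (shut) to 1 (fully open). A call has 1 to 8 rows; each row shifts and turns the commanded pose from where the row before left it, along the tool's axes as they then stand; what a row does not reach is not made up. The controller multiplies each number of a shift by 0.04 m and each number of a turn by 0.1 rad. A row lasts 1/10 s, in which the tool goes at most 50 mm and 8.59 degrees, less where a joint would pass 70% of its speed; a pose out of reach is approached as far as the arm can. A call with a number of a shift or a turn outside -1 to 1 is refused whole. A call with a gripper value outside its range is refused whole. The fingers move at their own pace and stop on an object; the grip force is fixed at half the most. Time passes only in rows, so rows that do not move let the fingers close. It gives the time, the measured TCP pose, the force, the opening and the grip force at its end, in the units of the state.
- robot.get_obs(): the state, without advancing time (a new reading comes with each control period).
- robot.snapshot(name): name is "side" or "top"; returns the picture (480x640x3 uint8, red, green, blue); there is no depth.
- robot.camera_model(name): a dict with "camera_matrix" (3x3 intrinsics, pixels), "k1" (the pictures are not rectified: a ray, as slopes to the right and down, at radius r is drawn at 1 + k1 r^2 times it, then the intrinsics apply), "rvec" (rotation vector, rad) and "tvec" (3), from world to camera coordinates, as OpenCV has them. Camera axes: x right, y down, z forward; pixel columns grow to the right and rows downward; lengths in m; the calibration is good to about 2 mm. A picture is of the moment at which its call begins. camera_model takes no time and is no camera call.
- robot.close_job(): hands the job in; it is judged then, once.
Trained networks look in the newest picture that a camera, given by its name, has taken for a name from the list of things; names that differ only in an ending like _2 or _b are one class to them, and where a whole thing is asked for, a point or a joint stands for the part that bears it (a point fixed in the world has none). Each returns a list of dicts, best first, with "score" (0 to 1); they miss things now and then, are a little off and sometimes report something else, mostly with a low value. They report only what shows in the picture. A call takes as long as a camera call. They do not tell look-alikes from the thing itself.
- robot.recognise(name, camera): "centre" ([x, y, z] in m, in world coordinates, good to about 4 mm: the middle of the surface that is visible of it).
- robot.spot_point(name, camera): "centre" ([x, y, z] in m, in world coordinates, good to about 4 mm: a listed point, or the origin of a listed thing).
The state is a dict: "time": time; "joint_positions": joint angles; "qvel": joint speeds; "joint_torque": joint torques, N m; "tool_pos": TCP position; "ee_rot": TCP orientation; "wrist_force": force on the tool from outside, world axes, zero at the start; "wrist_torque": the same for the moment, N m; "width": finger opening in m; "finger_force": force on a finger pad.
Only numpy, scipy, OpenCV 4.12 (cv2) and the standard library are available. Lean on these libraries where they do the work, as an engineer would, in place of code of your own. Each camera call takes 0.05 s, during which the arm holds its last target. There are 200 camera calls.

## Working session

There is one attempt and no reset: what is moved stays moved. The work goes in short steps, Python scripts to look and compute and a tool call to move; the robot and the scene stay as the last step left them, time stands still between calls to the robot, and variables do not carry over. Pictures are saved under pics/ and viewed, at most 13 in all, crops included, and the job is handed in when it is done.

Besides the shell and the picture viewer there is one more tool, called after "Request:" in YAML: its name, and indented under it one key for each argument. play_rows: Moves the arm, as the interface text tells. Its arguments: {"type":"object","properties":{"translation":{"type":"array","items":{"type":"array","items":{"type":"number","minimum":-1,"maximum":1}}},"twist":{"type":"array","items":{"type":"array","items":{"type":"number","minimum":-1,"maximum":1}}},"gripper":{"type":"array","items":{"type":"number"}}},"required":["translation","twist","gripper"]}

```bash
mkdir -p pics; ls; python3 - <<'E'
from bench import robot
import cv2
for n in("side","top"):
    im=robot.snapshot(n); cv2.imwrite(f"pics/{n}0.png",im[:,:,::-1])
    m=robot.camera_model(n); print(n,m)
    for k in["small_ring_center","thermometer_body","thermometer_tip","peeler_handle","peeler_head","insert","probe_pocket","peeler_pocket","peeler_head_pocket","timer_red_center","bowl_center","medium_ring_center","large_ring_center","shaker_center","yellow_bottle_center","brown_bottle_center"]:
        print(k,[([round(float(v),3) for v in d["centre"]],round(d["score"],2)) for d in robot.spot_point(k,n)[:3]])
print(robot.get_obs())
E
```

```text
pics
side {'camera_matrix': array([[436.0330369 ,   0.        , 312.86138235],
       [  0.        , 436.0330369 , 236.86658703],
       [  0.        ,   0.        ,   1.        ]]), 'k1': -0.010291255505058664, 'rvec': array([ 0.21580256, -2.78803948,  1.31676228]), 'tvec': array([0.52884316, 0.16956561, 1.03040848])}
small_ring_center [([0.349, 0.233, 0.019], 0.93), ([0.535, -0.079, 0.051], 0.63), ([0.348, 0.151, 0.018], 0.63)]
thermometer_body [([0.497, -0.27, 0.012], 0.91)]
thermometer_tip []
peeler_handle [([0.565, 0.361, 0.012], 0.76), ([0.693, -0.382, 0.082], 0.36)]
peeler_head [([0.633, 0.354, 0.012], 0.82)]
insert [([0.575, -0.059, 0.071], 0.77)]
probe_pocket [([0.599, -0.006, 0.062], 0.8)]
peeler_pocket [([0.546, -0.01, 0.046], 0.68), ([0.7, -0.263, 0.05], 0.34)]
peeler_head_pocket [([0.554, -0.079, 0.046], 0.84)]
timer_red_center [([0.376, 0.032, 0.031], 0.68)]
bowl_center [([0.377, -0.068, 0.017], 0.86), ([0.565, 0.363, 0.009], 0.32)]
medium_ring_center [([0.404, -0.172, 0.015], 0.63)]
large_ring_center [([0.505, 0.21, 0.021], 0.98)]
shaker_center [([0.701, -0.264, 0.048]
[... 1347 characters left out ...]
0.3)]
{'time': 1.7, 'joint_positions': array([-1.31910287e+00,  8.71908537e-02,  1.37069357e+00,  4.00249783e-05,
        1.68357536e+00, -1.03120522e-01]), 'qvel': array([-0.00151855,  0.00019481,  0.00132875, -0.0009365 , -0.00051379,
       -0.00158725]), 'joint_torque': array([ 1.08150922e-03, -3.40033650e+01, -3.02589405e+01,  7.17997318e-02,
        2.37564213e-02, -1.20359957e-05]), 'tool_pos': array([ 0.19107037, -0.51574784,  0.40471415]), 'ee_rot': array([ 3.14145640e+00, -2.58817988e-05,  3.54818485e-01]), 'wrist_force': array([-0.56272073, -1.05151011, -0.89310263]), 'wrist_torque': array([-0.0128569 , -0.01989983,  0.03104618]), 'finger_force': 0.0, 'width': 0.09384325957281822}
```

View pics/side0.png

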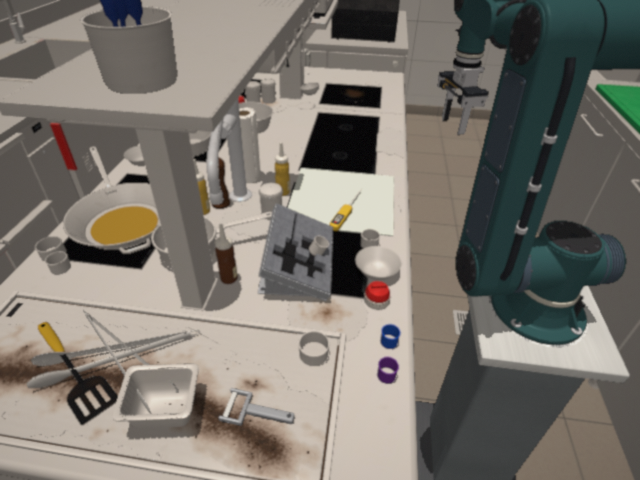

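View pics/top0.png

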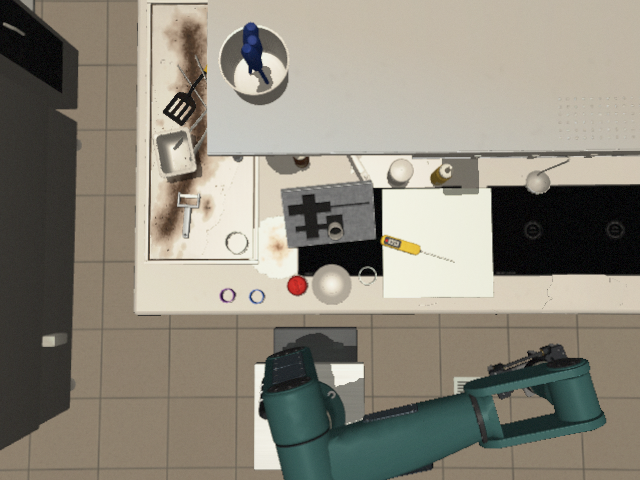

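Candidates for the small ring (side picture): steel in the tray (322,245), blue (390,336), purple (388,370); also steel medium (370,238) and large (313,346). The steel one in the tray matches the description. I'll check it in close crops.

```bash
python3 - <<'E'
import cv2,numpy as np
t=cv2.imread("pics/top0.png");s=cv2.imread("pics/side0.png")
def crop(im,c0,r0,w,h,f,step=10):
    o=cv2.resize(im[r0:r0+h,c0:c0+w],None,fx=f,fy=f,interpolation=cv2.INTER_CUBIC)
    for c in range(0,w,step): cv2.putText(o,str(c0+c),(c*f,8),0,.3,(0,0,255),1);cv2.line(o,(c*f,10),(c*f,14),(0,0,255),1)
    for r in range(0,h,step): cv2.putText(o,str(r0+r),(0,r*f+4),0,.3,(0,0,255),1)
    return o
cv2.imwrite("pics/c1.png",crop(t,275,175,100,75,8))
cv2.imwrite("pics/c2.png",crop(s,255,195,88,110,5)) if 0 else cv2.imwrite("pics/c2.png",crop(s,255,200,85,100,6)[:600])
a=crop(t,165,185,50,60,8);b=crop(s,215,380,85,50,4);d=crop(s,325,185,40,50,6)
e=crop(t,375,230,85,35,4)
o=np.zeros((600,800,3),np.uint8)
for im,r,c in((a,0,0),(b,0,410),(d,210,410),(e,211,655)):
    im=im[:600-r,:800-c]; o[r:r+im.shape[0],c:c+im.shape[1]]=im
cv2.imwrite("pics/c3.png",o)
E
```

```text
(no output)
```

View pics/c1.png

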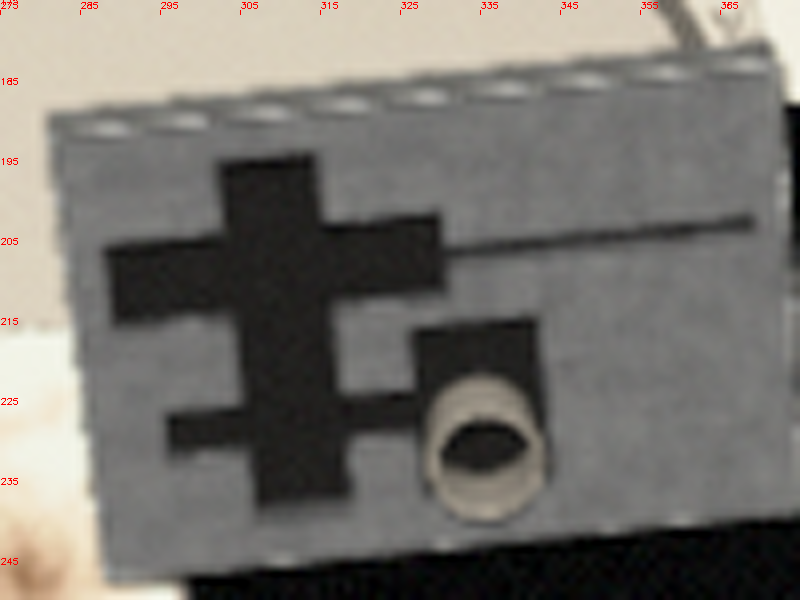

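View pics/c2.png

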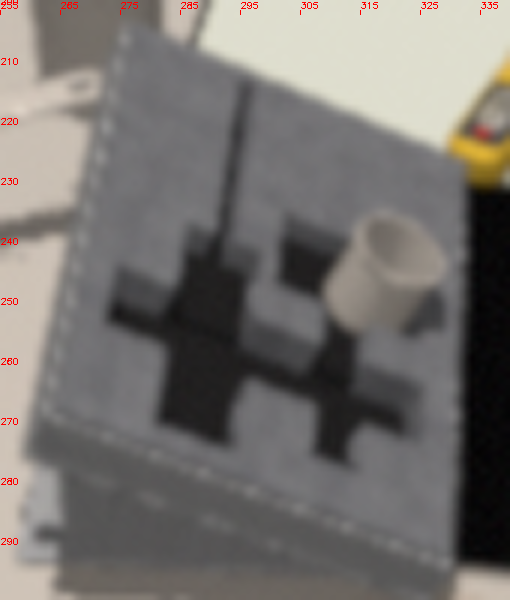

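The crops show the steel ring standing at the lower edge of the head pocket, top (335,232) and side (321,250), so the choice holds. Next is the crop of the two tools.

View pics/c3.png

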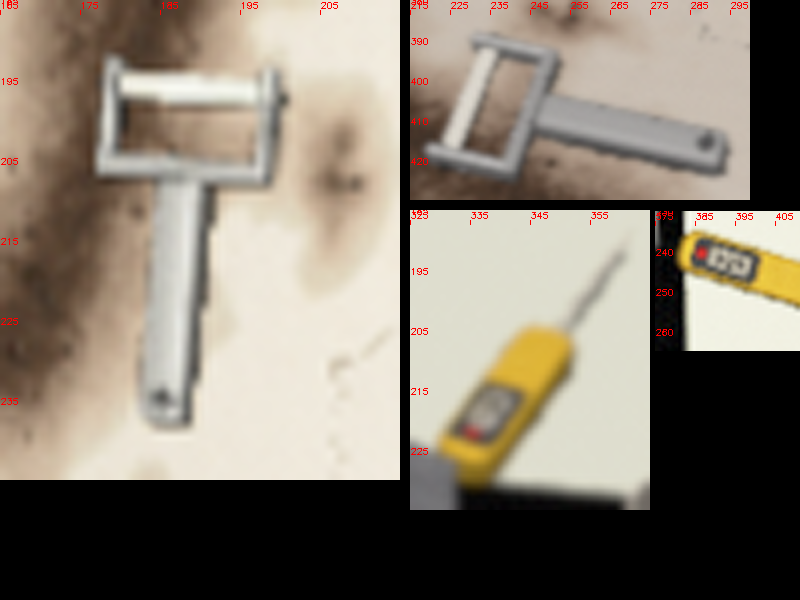

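```bash
cat > h.py <<'E'
import numpy as np,cv2
from scipy.spatial.transform import Rotation as R
from scipy.optimize import least_squares
from bench import robot
CM={n:robot.camera_model(n) for n in("top","side")}
def proj(n,P):
    m=CM[n];Q=R.from_rotvec(m["rvec"]).apply(np.atleast_2d(P))+m["tvec"]
    s=Q[:,:2]/Q[:,2:];s=s*(1+m["k1"]*(s**2).sum(1,keepdims=True))
    K=m["camera_matrix"];return s@K[:2,:2].T+K[:2,2]
def pose(x,y,z,yaw,pitch=0,roll=0): return np.array([x,y,z]),R.from_euler("xyz",[roll,pitch,yaw])
def tri(obs):
    return least_squares(lambda p:np.concatenate([(proj(n,p)[0]-u) for n,u in obs]),[.55,0,.05])
E
python3 - <<'E'
from h import *
T=lambda X,Y:((X+.5)/8-.5+275,(Y+.5)/8-.5+175)
S=lambda X,Y:((X+.5)/6-.5+255,(Y+.5)/6-.5+200)
L=[]
for p,u in [((.0435,.1135,0),(108,248)),((.0435,-.0065,0),(440,213)),((.0085,.1135,-.014),(115,323)),((.0085,-.0065,-.014),(443,290)),
 ((.0015,.0095,0),(413,328)),((.0015,-.0375,0),(537,320)),((-.0215,.0995,0),(167,415)),((-.0425,.0995,-.012),(170,450)),
 ((.083,.126,0),(50,118)),((.083,-.126,0),(772,50)),((-.083,.126,0),(105,580)),(("a",.071,0),(220,163)),(("a",.035,0),(315,153))]: L.append(("top",p,T(*u)))
for p,u in [((.0435,.1135,0),(158,420)),((.0085,.1135,0),(232,447)),((-.0215,.0995,0),(314,453)),((-.0425,.0995,0),(352,468)),
 ((.0435,-.0065,0),(190,222)),((.0085,-.0065,0),(258,252)),((.0015,-.0375,0),(287,212)),
 ((.083,-.126,0),(120,28)),((-.083,-.126,0),(465,165)),((-.083,.126,0),(450,572)),((.083,.126,0),(35,415)),(("a",.035,0),(118,263))]: L.append(("side",p,S(*u)))
def res(q):
    t,r=pose(q[0],q[1],q[2],q[3],q[4]);o=[]
    for n,p,u in L:
        p=np.array([q[5] if p[0]=="a" else p[0],p[1],p[2]],float); o.append(proj(n,t+r.apply(p))[0]-u)
    return np.concatenate(o)
s=least_squares(res,[.5755,-.0595,.0705,.11,-.436,.07],loss="soft_l1",x_scale=[.01,.01,.01,.1,.1,.01])
print("insert",s.x.round(4)); print(res(s.x).reshape(-1,2).round(1).tolist())
print("cov",np.sqrt(np.diag(np.linalg.inv(s.jac.T@s.jac))).round(4))
# peeler
Tp=lambda X,Y:((X+.5)/8-.5+165,(Y+.5)/8-.5+185)
Sp=lambda X,Y:((X-410+.5)/4-.5+215,(Y+.5)/4-.5+380)
h=[(.045,.032,.012),(.045,-.032,.012),(.089,.032,.012),(.089,-.032,.012),(-.045,.009,.014),(-.045,-.009,.014)]
LP=[("top",p,Tp(*u)) for p,u in zip(h,[(97,174),(270,186),(107,58),(278,68),(140,420),(188,427)])]+[("side",p,Sp(*u)) for p,u in zip(h,[(516,178),(556,50),(428,150),(473,37),(718,168),(728,137)])]
def rp(q):
    t,r=pose(*q);return np.concatenate([proj(n,t+r.apply(p))[0]-u for n,p,u in LP])
s=least_squares(rp,[.56,.36,.005,-.08],loss="soft_l1",x_scale=[.01,.01,.01,.1]);print("peeler(underside z)",s.x.round(4));print(rp(s.x).reshape(-1,2).round(1).tolist())
# thermometer
box=np.array([(a,b,c) for a in(-.016,.016) for b in(-.0585,.0585) for c in(0,.016)])
def mom(pts):
    im=np.zeros((480*8,640*8),np.uint8);cv2.fillConvexPoly(im,np.round(cv2.convexHull(pts.astype(np.float32))*8+4).astype(int),1)
    m=cv2.moments(im,True);return np.array([m["m10"]/m["m00"]/8,m["m01"]/m["m00"]/8,15*.5*np.arctan2(2*m["mu11"],m["mu20"]-m["mu02"])]),m["m00"]/64
for n in("top","side"):
    im=cv2.imread(f"pics/{n}0.png");hsv=cv2.cvtColor(im,cv2.COLOR_BGR2HSV)
    mk=cv2.inRange(hsv,(15,120,90),(35,255,255)); w=np.zeros_like(mk)
    w[220:270,370:440]=1 if n=="top" else 0
    if n=="side": w[195:240,325:362]=1
    ys,xs=np.nonzero(mk*w); M,A=mom(np.c_[np.r_[xs-.4,xs+.4,xs,xs],np.r_[ys,ys,ys-.4,ys+.4]])
    f=lambda q:(mom(proj(n,pose(q[0],q[1],.005,q[2])[0]+pose(q[0],q[1],.005,q[2])[1].apply(box)))[0]-M)
    s=least_squares(f,[.498,-.268,-.3],diff_step=.02,x_scale=[.01,.01,.1]);t,r=pose(s.x[0],s.x[1],.005,s.x[2])
    print("therm",n,s.x.round(4),s.cost,A,mom(proj(n,t+r.apply(box)))[1],"tip",[proj(k,t+r.apply([0,-.167,.008]))[0].round(1) for k in("top","side")])
s=tri([("top",T(485,466)),("side",S(400,250))]);print("ring rim",s.x,s.fun)
E
```

```text
insert [ 0.5752 -0.061   0.0674  0.0904 -0.4127  0.0683]
[[-0.7, -0.7], [0.2, -0.4], [0.0, 0.2], [0.7, 0.2], [-0.7, -0.1], [0.2, -0.7], [-0.6, -0.4], [-0.1, 0.7], [0.5, 2.6], [0.1, 2.3], [0.4, -0.2], [-0.6, 0.1], [0.3, 0.1], [-1.3, 0.5], [0.4, 1.1], [-1.0, 0.1], [0.8, 0.6], [-1.1, 0.2], [0.4, 0.1], [-0.9, -0.0], [1.8, -0.8], [-0.3, -1.5], [-0.4, -2.9], [2.2, -0.7], [-0.4, 0.7]]
cov [0.0009 0.0009 0.0015 0.0086 0.0256 0.002 ]
peeler(underside z) [ 5.627e-01  3.588e-01  5.000e-04 -6.900e-02]
[[0.1, 0.3], [0.1, 0.1], [0.0, 0.0], [0.3, 0.1], [-0.1, 0.4], [0.0, -0.1], [-0.5, -0.3], [0.8, 0.5], [-1.3, 1.5], [-0.1, -0.9], [0.2, 0.4], [0.1, -0.9]]
therm top [ 0.4939 -0.268  -0.3051] 0.000532446659671784 427.765625 468.8125 tip [array([454.8, 261.4]), array([360.7, 188.5])]
therm side [ 0.4919 -0.2671 -0.2761] 0.0006600746996533623 286.328125 368.796875 tip [array([455. , 260.5]), array([359.9, 188.3])]
ring rim [ 0.52594379 -0.07872627  0.07029115] [-0.00268028 -0.03962343  0.03516604  0.00393359]
```

```bash
cat >> h.py <<'E'
INS=pose(.5752,-.0605,.0690,.095,-.4363)
def ins(p): return INS[0]+INS[1].apply(p)
def ins_inv(p): return INS[1].inv().apply(np.asarray(p)-INS[0])
FX=R.from_euler("x",np.pi)
def tilted(extra=0.): return INS[1]*R.from_euler("z",extra)*FX     # tool x at angle extra from insert x
def down(yaw): return R.from_euler("z",yaw)*FX
def cur():
    o=robot.get_obs();return np.array(o["tool_pos"]),R.from_euler("xyz",o["ee_rot"])
def plan(start,g,Rt,n=None,dec=2,off=.18):
    """constant rows taking start (p,R) to grasp point g, orientation Rt"""
    p0,R0=start;pt=np.asarray(g)-Rt.apply([0,0,off]);w=(R0.inv()*Rt).as_rotvec()
    dp=R0.inv().apply(pt-p0)
    n=n or max(1,int(np.ceil(max(np.abs(w).max()/.1,np.linalg.norm(dp)/.04)+.01)))
    while 1:
        A=sum(R.from_rotvec(w/n*k).as_matrix() for k in range(n));d=np.linalg.solve(A,dp)
        if max(np.abs(d/.04).max(),np.abs(w/n/.1).max())<=1: break
        n+=1
    D=np.round(d/.04,dec);W=np.round(w/n/.1,dec);p,r=p0.copy(),R0
    for k in range(n): p=p+r.apply(D*.04);r=r*R.from_rotvec(W*.1)
    print(n,"x T",D.tolist(),"W",W.tolist(),"err mm",((p-pt)*1e3).round(1),"tip",(p+r.apply([0,0,.199])).round(3));return p,r
E
python3 - <<'E'
from h import *
T=lambda X,Y:((X+.5)/8-.5+275,(Y+.5)/8-.5+175)
S=lambda X,Y:((X+.5)/6-.5+255,(Y+.5)/6-.5+200)
L=[]
for p,u in [((.0435,.1135,0),(108,248)),((.0435,-.0065,0),(440,213)),((.0085,.1135,-.014),(115,323)),((.0085,-.0065,-.014),(443,290)),
 ((.0015,.0095,0),(413,328)),((.0015,-.0375,0),(537,320)),((-.0215,.0995,0),(167,415)),((-.0425,.0995,-.012),(170,450)),
 (("a",.071,0),(220,163)),(("a",.035,0),(315,153))]: L.append(("top",p,T(*u)))
for p,u in [((.0435,.1135,0),(158,420)),((.0085,.1135,0),(232,447)),((-.0215,.0995,0),(314,453)),((-.0425,.0995,0),(352,468)),
 ((.0435,-.0065,0),(190,222)),((.0085,-.0065,0),(258,252)),((.0015,-.0375,0),(287,212)),(("a",.035,0),(118,263))]: L.append(("side",p,S(*u)))
def res(q):
    t,r=pose(q[0],q[1],q[2],q[3],-.4363);o=[]
    for n,p,u in L:
        p=np.array([q[4] if p[0]=="a" else p[0],p[1],p[2]],float); o.append(proj(n,t+r.apply(p))[0]-u)
    return np.concatenate(o)
for only in("","top","side"):
  L0=L; L=[l for l in L if not only or l[0]==only]
  s=least_squares(res,[.5755,-.0595,.0705,.11,.07],loss="soft_l1",x_scale=[.01,.01,.01,.1,.01])
  print(only,s.x.round(4),res(s.x).reshape(-1,2).round(1).tolist() if not only else ""); L=L0
rg=ins_inv([.5333,-.0793,.0535]);print("ring in insert",rg.round(4))
a=plan(cur(),ins([rg[0],rg[1],.09]),tilted())
plan(a,ins([rg[0],rg[1],.021]),tilted())
E
```

```text
[ 0.5744 -0.0615  0.0679  0.0884  0.0693] [[-0.5, -0.4], [0.4, -0.0], [0.2, 0.2], [0.9, 0.4], [-0.6, 0.1], [0.4, -0.4], [-0.4, -0.2], [0.0, 0.7], [-0.4, 0.1], [0.5, 0.2], [-0.9, -0.1], [0.7, 0.7], [-0.8, 0.0], [0.9, 0.6], [-0.6, -0.3], [0.8, -0.2], [-0.5, -0.3], [-0.2, -0.2]]
top [ 0.5768 -0.0607  0.0443  0.089   0.0705] 
side [ 0.5773 -0.0786  0.0523  0.086   0.0702] 
ring in insert [-0.046  -0.0147  0.0043]
13 x T [0.57, -0.7, 0.33] W [-0.04, 0.33, 0.2] err mm [-1.6 -0.3 -1. ] tip [ 0.503 -0.082  0.112]
2 x T [0.03, 0.0, 0.86] W [-0.01, 0.03, -0.02] err mm [0.3 0.1 0.1] tip [ 0.535 -0.079  0.052]
```

```bash
sed -i 's/^INS=.*/INS=pose(.5748,-.0610,.0685,.090,-.4363)/' h.py; echo ok
```

```text
ok
```

Request:
play_rows:
  translation:
    - [0.57,-0.7,0.33]
    - [0.57,-0.7,0.33]
    - [0.57,-0.7,0.33]
    - [0.57,-0.7,0.33]
    - [0.57,-0.7,0.33]
    - [0.57,-0.7,0.33]
    - [0.57,-0.7,0.33]
    - [0.57,-0.7,0.33]
  twist:
    - [-0.04,0.33,0.2]
    - [-0.04,0.33,0.2]
    - [-0.04,0.33,0.2]
    - [-0.04,0.33,0.2]
    - [-0.04,0.33,0.2]
    - [-0.04,0.33,0.2]
    - [-0.04,0.33,0.2]
    - [-0.04,0.33,0.2]
  gripper: [1,1,1,1,1,1,1,1]

```text
time: 2.5
tool_pos: [0.3138, -0.2465, 0.319]
ee_rot: [3.13, -0.267, 0.194]
wrist_force: [0.4, -0.9, -0.2]
width: 0.0939
finger_force: 0.0
```

Request:
play_rows:
  translation:
    - [0.57,-0.7,0.33]
    - [0.57,-0.7,0.33]
    - [0.57,-0.7,0.33]
    - [0.57,-0.7,0.33]
    - [0.57,-0.7,0.33]
    - [0,0,0]
  twist:
    - [-0.04,0.33,0.2]
    - [-0.04,0.33,0.2]
    - [-0.04,0.33,0.2]
    - [-0.04,0.33,0.2]
    - [-0.04,0.33,0.2]
    - [0,0,0]
  gripper: [1,1,1,1,1,1]

```text
time: 3.1
tool_pos: [0.4209, -0.0869, 0.2929]
ee_rot: [-3.135, -0.431, 0.095]
wrist_force: [0.2, 0.2, -0.5]
width: 0.0935
finger_force: 0.0
```

```bash
python3 - <<'E'
from h import *
c=cur();print(c[0],(c[0]+c[1].apply([0,0,.199])).round(4))
rg=[-.045,-.015]
plan(c,ins([rg[0],rg[1],.021]),tilted(),n=3)
# measure the ring once more from here and the fingers' visibility
for n in("top","side"):
    robot.snapshot(n)
    print(n,[(np.round(d["centre"],4).tolist(),round(d["score"],2)) for k in("small_ring_center",) for d in robot.spot_point(k,n)])
E
```

```text
[ 0.42088278 -0.08693212  0.29286921] [ 0.5035 -0.0777  0.1121]
3 x T [0.01, 0.03, 0.57] W [-0.03, 0.02, 0.02] err mm [-0.1 -0.2 -0.4] tip [ 0.535 -0.08   0.051]
top [([0.53, -0.0795, 0.0542], 0.7), ([0.3447, 0.151, 0.0185], 0.49)]
side [([0.3512, 0.2355, 0.0211], 0.83), ([0.3506, 0.1516, 0.0189], 0.75), ([0.5344, -0.0782, 0.0501], 0.57)]
```

Descend, close and lift a little.

Request:
play_rows:
  translation:
    - [0.01,0.03,0.57]
    - [0.01,0.03,0.57]
    - [0.01,0.03,0.55]
    - [0,0,0]
    - [0,0,0]
    - [0,0,0]
    - [0,0,0]
    - [0,0,0]
  twist:
    - [-0.03,0.02,0.02]
    - [-0.03,0.02,0.02]
    - [-0.03,0.02,0.02]
    - [0,0,0]
    - [0,0,0]
    - [0,0,0]
    - [0,0,0]
    - [0,0,0]
  gripper: [1,1,1,1,-1,-1,-1,-1]

```text
time: 4.1
tool_pos: [0.4497, -0.0912, 0.2335]
ee_rot: [3.139, -0.439, 0.083]
wrist_force: [-0.4, -0.3, 0.6]
width: 0.0656
finger_force: 0.0
```

Request:
play_rows:
  translation:
    - [0,0,0]
    - [0,0,0]
    - [0,0,-0.3]
    - [0,0,-0.7]
    - [0,0,-0.7]
  twist:
    - [0,0,0]
    - [0,0,0]
    - [0,0,0]
    - [0,0,0]
    - [0,0,0]
  gripper: [-1,-1,-1,-1,-1]

```text
time: 4.6
tool_pos: [0.4202, -0.0931, 0.2946]
ee_rot: [3.141, -0.435, 0.083]
wrist_force: [0.6, -0.7, 0.1]
width: 0.0399
finger_force: 30.0
```

```bash
python3 - <<'E'
from h import *
c=cur()
a=plan(c,[.43,.105,.12],down(.09))
b=plan(a,[.43,.105,.04],down(.09))
E
```

```text
5 x T [0.14, -0.98, 0.01] W [0.0, -0.87, -0.01] err mm [ 0.8 -0.5 -0.3] tip [0.431 0.104 0.101]
3 x T [-0.01, -0.01, 0.66] W [0.0, -0.0, -0.01] err mm [-0.5  0.5  0.5] tip [0.43  0.105 0.021]
```

Request:
play_rows:
  translation:
    - [0.14,-0.98,0.01]
    - [0.14,-0.98,0.01]
    - [0.14,-0.98,0.01]
    - [0.14,-0.98,0.01]
    - [0.14,-0.98,0.01]
    - [0,0,0.6]
    - [0,0,0.6]
    - [0,0,0.65]
  twist:
    - [0,-0.87,-0.01]
    - [0,-0.87,-0.01]
    - [0,-0.87,-0.01]
    - [0,-0.87,-0.01]
    - [0,-0.87,-0.01]
    - [0,0,0]
    - [0,0,0]
    - [0,0,0]
  gripper: [-1,-1,-1,-1,-1,-1,-1,-1]

```text
time: 5.4
tool_pos: [0.432, 0.1049, 0.2254]
ee_rot: [3.14, -0.005, 0.088]
wrist_force: [3.0, 8.6, 32.0]
width: 0.04
finger_force: 30.3
```

Request:
play_rows:
  translation:
    - [0,0,0]
    - [0,0,0.06]
    - [0,0,0.05]
  twist:
    - [0,0,0]
    - [0,0,0]
    - [0,0,0]
  gripper: [-1,-1,-1]

```text
time: 5.7
tool_pos: [0.4323, 0.104, 0.2222]
ee_rot: [3.139, -0.004, 0.087]
wrist_force: [-3.5, 0.3, 11.3]
width: 0.0398
finger_force: 30.0
```

```bash
python3 - <<'E'
from h import *
c=cur();print(c[1].as_matrix()[:,2],(c[0]+c[1].apply([0,0,.18])))
for n in("side",):
    im=robot.snapshot(n);cv2.imwrite("pics/r1.png",cv2.resize(im[230:400,290:440,::-1],None,fx=3,fy=3,interpolation=3))
E
```

```text
[ 0.00428192 -0.00208167 -0.99998867] [0.43304867 0.10361108 0.04219842]
```

View pics/r1.png

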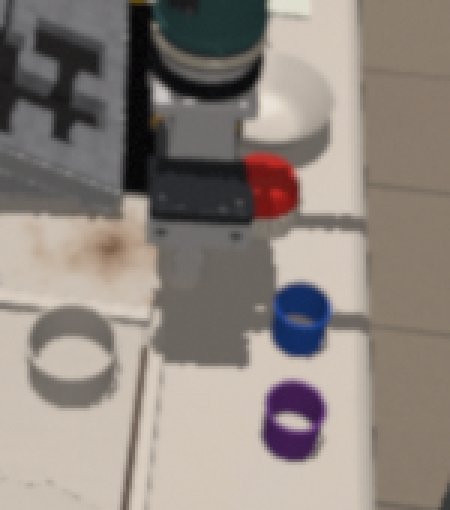

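Request:
play_rows:
  translation:
    - [0,0,0]
    - [0,0,0]
    - [0,0,0]
    - [0,0,-0.5]
    - [0,0,-0.9]
    - [0,0,-1]
    - [0,0,-1]
    - [0,0,0]
  twist:
    - [0,0,0]
    - [0,0,0]
    - [0,0,0]
    - [0,0,0]
    - [0,0,0]
    - [0,0,0]
    - [0,0,0]
    - [0,0,0]
  gripper: [0.3,0.3,0.3,0.3,0.3,0.3,0.3,0.3]

```text
time: 6.55
tool_pos: [0.4328, 0.1045, 0.3633]
ee_rot: [3.14, -0.015, 0.087]
wrist_force: [0.2, -0.9, -1.0]
width: 0.0612
finger_force: 0.0
```

```bash
python3 - <<'E'
from h import *
for n in("top","side"):
    im=robot.snapshot(n)
    if n=="side":a=im
    print(n,[(np.round(d["centre"],4).tolist(),round(d["score"],2)) for k in("small_ring_center","thermometer_body","thermometer_tip","peeler_handle") for d in robot.spot_point(k,n)])
cv2.imwrite("pics/r2.png",cv2.resize(a[230:400,290:440,::-1],None,fx=3,fy=3,interpolation=3))
E
```

```text
top [([0.3467, 0.1532, 0.018], 0.58), ([0.4978, -0.2683, 0.0082], 0.79), ([0.5639, 0.3593, 0.0128], 0.95)]
side [([0.3482, 0.1512, 0.0166], 0.93), ([0.3491, 0.2373, 0.0207], 0.68), ([0.4927, -0.2733, 0.0147], 0.72), ([0.5671, 0.3627, 0.0112], 0.74)]
```

View pics/r2.png

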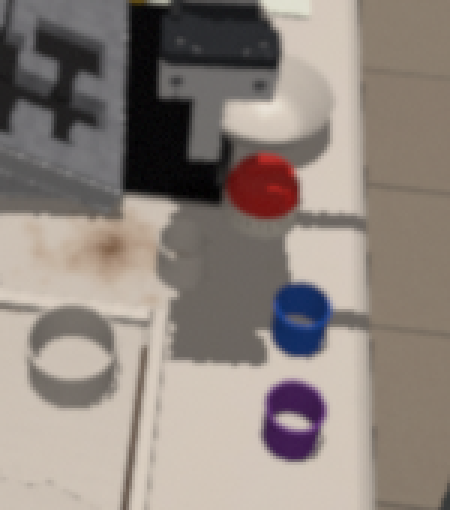

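```bash
python3 - <<'E'
from h import *
c=cur()
a=plan(c,[.495,-.2685,.10],down(1.28))
b=plan(a,[.495,-.2685,.0265],down(1.28))
E
```

```text
12 x T [-0.38, 0.75, 0.16] W [0.0, 0.0, -0.99] err mm [-1.9 -2.7 -0.4] tip [ 0.493 -0.272  0.081]
2 x T [0.04, 0.01, 0.91] W [0.0, 0.01, -0.02] err mm [-0.2  0.   0.3] tip [ 0.495 -0.268  0.008]
```

Request:
play_rows:
  translation:
    - [-0.38,0.75,0.16]
    - [-0.38,0.75,0.16]
    - [-0.38,0.75,0.16]
    - [-0.38,0.75,0.16]
    - [-0.38,0.75,0.16]
    - [-0.38,0.75,0.16]
  twist:
    - [0,0,-0.99]
    - [0,0,-0.99]
    - [0,0,-0.99]
    - [0,0,-0.99]
    - [0,0,-0.99]
    - [0,0,-0.99]
  gripper: [1,1,1,1,1,1]

```text
time: 7.65
tool_pos: [0.4045, -0.094, 0.3181]
ee_rot: [3.139, -0.0, 0.685]
wrist_force: [0.3, -0.2, 0.7]
width: 0.094
finger_force: 0.0
```

Request:
play_rows:
  translation:
    - [-0.38,0.75,0.16]
    - [-0.38,0.75,0.16]
    - [-0.38,0.75,0.16]
    - [-0.38,0.75,0.16]
    - [-0.38,0.75,0.16]
    - [-0.38,0.75,0.16]
    - [0,0,0]
  twist:
    - [0,0,-0.99]
    - [0,0,-0.99]
    - [0,0,-0.99]
    - [0,0,-0.99]
    - [0,0,-0.99]
    - [0,0,-0.99]
    - [0,0,0]
  gripper: [1,1,1,1,1,1,1]

```text
time: 8.35
tool_pos: [0.4946, -0.2737, 0.2782]
ee_rot: [3.141, 0.001, 1.274]
wrist_force: [0.3, -0.6, 0.0]
width: 0.094
finger_force: 0.0
```

```bash
python3 - <<'E'
from h import *
c=cur();print(c[1].as_matrix()[:,2])
b=plan(c,[.495,-.2685,.0265],down(1.28),n=3)
im=robot.snapshot("side");print([(np.round(d["centre"],4).tolist(),round(d["score"],2)) for d in robot.spot_point("small_ring_center","side")])
cv2.imwrite("pics/r3.png",im[:,:,::-1])
E
```

```text
[-1.69495856e-04 -1.02138644e-03 -9.99999464e-01]
3 x T [0.04, -0.01, 0.6] W [0.0, 0.0, -0.02] err mm [-0.2 -0.3 -0.3] tip [ 0.495 -0.269  0.007]
[([0.3501, 0.1535, 0.0185], 0.81), ([0.4343, 0.1027, 0.0134], 0.78), ([0.3509, 0.2353, 0.0175], 0.78), ([0.5981, -0.0079, 0.062], 0.7)]
```

Request:
play_rows:
  translation:
    - [0.04,0,0.6]
    - [0.04,0,0.6]
    - [0.04,0,0.6]
    - [0,0,0]
    - [0,0,0]
    - [0,0,0]
    - [0,0,0]
    - [0,0,0]
  twist:
    - [0,0,0]
    - [0,0,0]
    - [0,0,0]
    - [0,0,0]
    - [0,0,0]
    - [0,0,0]
    - [0,0,0]
    - [0,0,0]
  gripper: [1,1,1,1,-1,-1,-1,-1]

```text
time: 9.25
tool_pos: [0.4951, -0.2668, 0.2098]
ee_rot: [3.137, 0.002, 1.275]
wrist_force: [0.4, -0.4, 0.2]
width: 0.0654
finger_force: 0.0
```

Request:
play_rows:
  translation:
    - [0,0,0]
    - [0,0,0]
    - [0,0,0]
    - [0,0,0]
  twist:
    - [0,0,0]
    - [0,0,0]
    - [0,0,0]
    - [0,0,0]
  gripper: [-1,-1,-1,-1]

```text
time: 9.65
tool_pos: [0.4949, -0.2667, 0.2085]
ee_rot: [3.139, 0.001, 1.275]
wrist_force: [-1.1, 0.6, 1.0]
width: 0.0332
finger_force: 0.1
```

```bash
python3 - <<'E'
from h import *
c=cur();print(c[0]+c[1].apply([0,0,.199]))
a=plan(c,[.48,-.2,.20],down(1.45))
a=plan(a,ins([.026,.0535,.065]),tilted(np.pi/2))
E
```

```text
[ 0.49525131 -0.26704375  0.00952864]
5 x T [0.31, -0.15, -0.86] W [0.0, 0.0, -0.35] err mm [-0.8  0.7  0.4] tip [ 0.48  -0.2    0.181]
6 x T [0.77, -0.04, 0.33] W [-0.72, 0.08, -0.34] err mm [0.1 0.9 1.1] tip [ 0.574 -0.007  0.122]
```

Request:
play_rows:
  translation:
    - [0,0,0]
    - [0,0,-0.1]
    - [0.31,-0.15,-0.86]
    - [0.31,-0.15,-0.86]
    - [0.31,-0.15,-0.86]
    - [0.31,-0.15,-0.86]
    - [0.31,-0.15,-0.86]
    - [0,0,0]
  twist:
    - [0,0,0]
    - [0,0,0]
    - [0,0,-0.35]
    - [0,0,-0.35]
    - [0,0,-0.35]
    - [0,0,-0.35]
    - [0,0,-0.35]
    - [0,0,0]
  gripper: [-1,-1,-1,-1,-1,-1,-1,-1]

```text
time: 10.45
tool_pos: [0.4796, -0.1984, 0.3912]
ee_rot: [3.128, 0.006, 1.452]
wrist_force: [-0.4, -1.0, 0.1]
width: 0.0313
finger_force: 30.0
```

```bash
python3 - <<'E'
from h import *
c=cur();o=robot.get_obs();print(o["width"],o["finger_force"],c[0]+c[1].apply([0,0,.199]))
a=plan(c,ins([.026,.0535,.065]),tilted(np.pi/2),n=8)
E
```

```text
0.03130102573672475 29.99212682247162 [ 0.48210104 -0.19978142  0.19226425]
8 x T [0.57, -0.04, 0.28] W [-0.53, 0.07, -0.25] err mm [-0.4 -0.4  1.1] tip [ 0.574 -0.007  0.122]
```

Request:
play_rows:
  translation:
    - [0.57,-0.04,0.28]
    - [0.57,-0.04,0.28]
    - [0.57,-0.04,0.28]
    - [0.57,-0.04,0.28]
    - [0.57,-0.04,0.28]
    - [0.57,-0.04,0.28]
    - [0.57,-0.04,0.28]
    - [0.57,-0.04,0.28]
  twist:
    - [-0.53,0.07,-0.25]
    - [-0.53,0.07,-0.25]
    - [-0.53,0.07,-0.25]
    - [-0.53,0.07,-0.25]
    - [-0.53,0.07,-0.25]
    - [-0.53,0.07,-0.25]
    - [-0.53,0.07,-0.25]
    - [-0.53,0.07,-0.25]
  gripper: [-1,-1,-1,-1,-1,-1,-1,-1]

```text
time: 11.25
tool_pos: [0.4886, -0.0152, 0.2948]
ee_rot: [2.713, -0.011, 1.656]
wrist_force: [0.1, 0.3, -0.8]
width: 0.0313
finger_force: 30.0
```

Request:
play_rows:
  translation:
    - [0,0,0]
    - [0,0,0]
  twist:
    - [0,0,0]
    - [0,0,0]
  gripper: [-1,-1]

```text
time: 11.45
tool_pos: [0.4887, -0.0159, 0.2956]
ee_rot: [2.716, -0.01, 1.656]
wrist_force: [0.1, -0.3, -0.1]
width: 0.0314
finger_force: 30.0
```

```bash
python3 - <<'E'
from h import *
c=cur();print("grasp in ins",ins_inv(c[0]+c[1].apply([0,0,.18])),(tilted(np.pi/2).inv()*c[1]).as_rotvec())
t=robot.snapshot("top");s=robot.snapshot("side")
for n in("top","side"):
  for k in("thermometer_body","thermometer_tip"):
    print(n,k,[(np.round(d["centre"],4).tolist(),ins_inv(d["centre"]).round(4).tolist(),round(d["score"],2)) for d in robot.spot_point(k,n)])
z=lambda im,r,c,h,w,f:cv2.resize(im[r:r+h,c:c+w,::-1],None,fx=f,fy=f,interpolation=3)
a=z(t,165,270,90,125,6.4);b=z(s,160,230,150,130,4)
cv2.imwrite("pics/t1.png",a);cv2.imwrite("pics/s1.png",b)
o=np.zeros((600,800,3),np.uint8);a=z(t,165,270,90,125,3.9);o[:351,:a.shape[1]]=a[:351];b=z(s,170,240,140,100,3.1);o[:434,490:800]=b;r=z(s,250,330,80,60,3);o[355:595,:180]=r;cv2.imwrite("pics/m1.png",o)
E
```

```text
grasp in ins [0.02004745 0.05399182 0.06037231] [0.01049444 0.00733947 0.00828204]
top thermometer_body [([0.5753, -0.008, 0.1135], [0.0238, 0.0527, 0.0386], 0.51)]
top thermometer_tip [([0.5639, 0.3605, 0.0144], [0.0016, 0.4208, -0.0605], 0.31)]
side thermometer_body [([0.5722, -0.0131, 0.118], [0.0225, 0.0479, 0.0441], 0.94)]
side thermometer_tip []
```

View pics/m1.png

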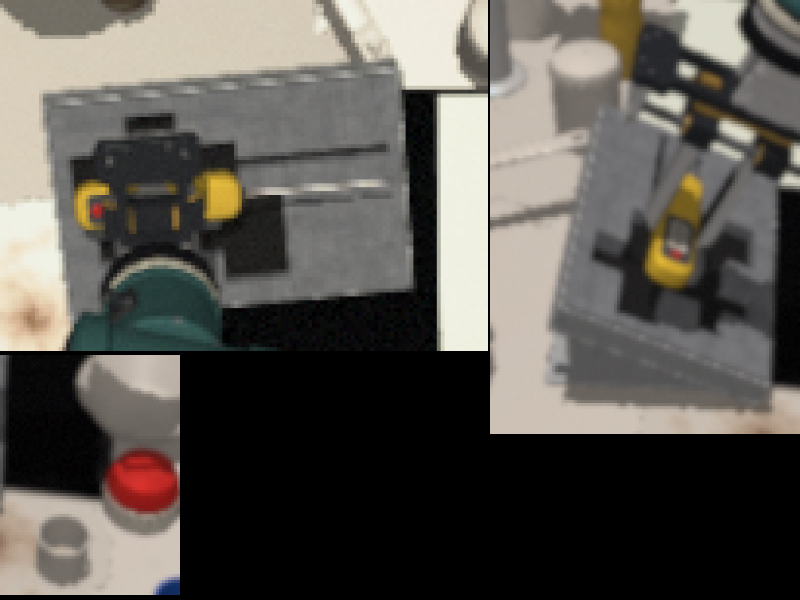

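```bash
python3 - <<'E'
from h import *
p,r=cur()
for n,f in(("top","t1"),("side","s1")):
    im=robot.snapshot(n);
    hsv=cv2.cvtColor(np.ascontiguousarray(im),cv2.COLOR_RGB2HSV).astype(int)
    big=cv2.resize(np.ascontiguousarray(im),None,fx=4,fy=4,interpolation=cv2.INTER_CUBIC);h=cv2.cvtColor(big,cv2.COLOR_RGB2HSV)
    mk=cv2.inRange(h,(15,110,70),(35,255,255))
    ax=lambda v:proj(n,p+r.apply([v,0,.1955]))[0]
    d=(ax(.03)-ax(-.03));mmpx=np.linalg.norm(d)/60;d/=np.linalg.norm(d)
    ys,xs=np.nonzero(mk);uv=np.c_[(xs+.5)/4-.5,(ys+.5)/4-.5];c=ax(0)
    s=(uv-c)@d;t=(uv-c)@[-d[1],d[0]];k=(abs(s)<45)&(abs(t)<16);
    box=np.array([(a,b,q) for a in(-.0585,.0585) for b in(-.016,.016) for q in(.1875,.2035)])
    sb=(proj(n,p+r.apply(box))-c)@d
    print(n,"mm/px",1/mmpx,"mask ends px",s[k].min(),s[k].max(),"model",sb.min(),sb.max(),"t",np.median(t[k]))
E
```

```text
top mm/px 2.7516968435900355 mask ends px -22.613803465581576 20.73133392432706 model -21.371378995935782 21.522862573819832 t 0.5215201347592812
side mm/px 3.6422656291173174 mask ends px -40.67972358465192 19.77490238338418 model -19.467357944506638 20.93745387189409 t -1.0477566116123709
```

```bash
python3 - <<'E'
from h import *
c=cur()
a=plan(c,ins([.026,.0565,.030]),tilted(np.pi/2),n=3,dec=3)
E
```

```text
3 x T [0.035, 0.026, 0.262] W [-0.024, -0.023, -0.031] err mm [-0. -0. -0.] tip [ 0.589 -0.003  0.089]
```

Request:
play_rows:
  translation:
    - [0.035,0.026,0.262]
    - [0.035,0.026,0.262]
    - [0.035,0.026,0.262]
    - [0,0,0]
    - [0,0,0]
  twist:
    - [-0.024,-0.023,-0.031]
    - [-0.024,-0.023,-0.031]
    - [-0.024,-0.023,-0.031]
    - [0,0,0]
    - [0,0,0]
  gripper: [-1,-1,-1,-1,-1]

```text
time: 12.35
tool_pos: [0.5046, -0.0098, 0.2685]
ee_rot: [2.708, -0.001, 1.662]
wrist_force: [-0.2, 1.0, -1.0]
width: 0.0314
finger_force: 30.0
```

```bash
cat >> h.py <<'E'
def st(extra=np.pi/2):
    c=cur();o=robot.get_obs();print("t",round(o["time"],2),"grasp ins mm",(ins_inv(c[0]+c[1].apply([0,0,.18]))*1e3).round(2),"rot",(tilted(extra).inv()*c[1]).as_rotvec().round(4),"F ins",INS[1].inv().apply(o["wrist_force"]).round(1),"w",round(o["width"],4),flush=True);return c
E
python3 - <<'E'
from h import *
c=st()
plan(c,ins([.026,.0565,.022]),tilted(np.pi/2),n=2,dec=3)
t=robot.snapshot("top")
big=cv2.resize(np.ascontiguousarray(t),None,fx=4,fy=4,interpolation=cv2.INTER_CUBIC);mk=cv2.inRange(cv2.cvtColor(big,cv2.COLOR_RGB2HSV),(15,110,70),(35,255,255))
p,r=c;n="top"
ax=lambda v:proj(n,p+r.apply([v,0,.1955]))[0]
d=(ax(.03)-ax(-.03));d/=np.linalg.norm(d);ys,xs=np.nonzero(mk);uv=np.c_[(xs+.5)/4-.5,(ys+.5)/4-.5];q=ax(0);s=(uv-q)@d;u=(uv-q)@[-d[1],d[0]];k=(abs(s)<30)&(abs(u)<16)
box=np.array([(a,b,q) for a in(-.0585,.0585) for b in(-.016,.016) for q in(.1875,.2035)]);sb=(proj(n,p+r.apply(box))-q)@d;print(s[k].min()-sb.min(),s[k].max()-sb.max())
# lateral extent of yellow ends
for lo,hi in((s[k].min()+2,s[k].min()+8),(s[k].max()-8,s[k].max()-2)):
    m=k&(s>lo)&(s<hi);print(u[m].min(),u[m].max())
ub=(proj(n,p+r.apply(box))-q)@[-d[1],d[0]];print("model",ub.min(),ub.max())
E
```

```text
t 12.35 grasp ins mm [24.88 57.47 28.89] rot [ 0.0022  0.0011 -0.001 ] F ins [-0.5  1.  -0.8] w 0.0314
2 x T [-0.01, 0.009, 0.086] W [-0.011, -0.005, 0.005] err mm [-0. -0.  0.] tip [ 0.592 -0.003  0.082]
-1.180285154224567 -0.7633409242624332
-6.214385439206499 6.943074820075576
-5.903651499440449 7.029381467944002
model -6.33338132030947 6.322027214591272
```

Request:
play_rows:
  translation:
    - [-0.02,0.01,0.09]
    - [-0.01,0.01,0.09]
    - [0,0,0]
  twist:
    - [-0.01,-0.005,0.005]
    - [-0.01,-0.005,0.005]
    - [0,0,0]
  gripper: [-1,-1,-1]

```text
time: 12.7
tool_pos: [0.5085, -0.011, 0.263]
ee_rot: [2.704, 0.0, 1.66]
wrist_force: [-0.2, 0.7, -0.3]
width: 0.0313
finger_force: 30.0
```

```bash
python3 -c "
from h import *
st()"
```

```text
t 12.7 grasp ins mm [26.64 55.67 22.32] rot [-0.0013 -0.0005  0.0004] F ins [-0.3  0.7 -0.2] w 0.0313
```

Request:
play_rows:
  translation:
    - [0,0,0.06]
    - [0,0,0.06]
    - [0,0,0]
  twist:
    - [0,0,0]
    - [0,0,0]
    - [0,0,0]
  gripper: [-1,-1,-1]

```text
time: 13.0
tool_pos: [0.5103, -0.0108, 0.2588]
ee_rot: [2.705, 0.0, 1.66]
wrist_force: [-1.2, -0.5, -0.9]
width: 0.0312
finger_force: 30.0
```

```bash
python3 -c "
from h import *
st()"
```

```text
t 13.0 grasp ins mm [26.38 55.72 17.73] rot [-0.0007 -0.0006  0.0001] F ins [-1.5 -0.4 -0.2] w 0.0312
```

Request:
play_rows:
  translation:
    - [0,0,0.05]
    - [0,0,0.05]
    - [0,0,0]
  twist:
    - [0,0,0]
    - [0,0,0]
    - [0,0,0]
  gripper: [-1,-1,-1]

```text
time: 13.3
tool_pos: [0.512, -0.0106, 0.2546]
ee_rot: [2.705, 0.0, 1.66]
wrist_force: [-1.1, 0.2, -0.6]
width: 0.031
finger_force: 30.0
```

```bash
python3 -c "
from h import *
st()"
```

```text
t 13.3 grasp ins mm [26.18 55.82 13.18] rot [-0.0005 -0.0003  0.0003] F ins [-1.3  0.3 -0.1] w 0.031
```

Request:
play_rows:
  translation:
    - [0,0,0.05]
    - [0,0,0.05]
    - [0,0,0]
  twist:
    - [0,0,0]
    - [0,0,0]
    - [0,0,0]
  gripper: [-1,-1,-1]

```text
time: 13.6
tool_pos: [0.5138, -0.0104, 0.2512]
ee_rot: [2.704, 0.0, 1.66]
wrist_force: [-2.9, 0.1, -0.2]
width: 0.0314
finger_force: 30.0
```

```bash
python3 -c "
from h import *
st()"
```

```text
t 13.6 grasp ins mm [26.41 55.85  9.39] rot [-0.0008 -0.0003  0.0002] F ins [-2.7  0.3  1. ] w 0.0314
```

Request:
play_rows:
  translation:
    - [0,0,0.05]
    - [0,0,0.05]
    - [0,0,0]
  twist:
    - [0,0,0]
    - [0,0,0]
    - [0,0,0]
  gripper: [-1,-1,-1]

```text
time: 13.9
tool_pos: [0.5146, -0.0103, 0.2507]
ee_rot: [2.706, 0.001, 1.661]
wrist_force: [-21.3, -1.5, 18.8]
width: 0.0314
finger_force: 30.0
```

```bash
python3 -c "
from h import *
st()
for n in('top','side'):
  robot.snapshot(n);print(n,[(ins_inv(d['centre']).round(4).tolist(),round(d['score'],2)) for d in robot.spot_point('thermometer_body',n)])"
```

```text
t 13.9 grasp ins mm [26.63 55.82  8.59] rot [ 0.0008 -0.0005 -0.0009] F ins [-11.4   0.4  26. ] w 0.0314
top [([0.0041, 0.001, 0.0023], 0.67), ([0.0035, 0.4179, -0.0617], 0.23)]
side [([0.0268, 0.0526, -0.008], 0.87), ([0.088, -0.214, -0.0639], 0.29)]
```

```bash
python3 - <<'E'
from h import *
for n in("side","top"):
    im=robot.snapshot(n)
    big=cv2.resize(np.ascontiguousarray(im),None,fx=4,fy=4,interpolation=cv2.INTER_CUBIC);mk=cv2.inRange(cv2.cvtColor(big,cv2.COLOR_RGB2HSV),(15,110,70),(35,255,255))
    q=proj(n,ins([.026,.0535,0]))[0];ys,xs=np.nonzero(mk);uv=np.c_[(xs+.5)/4-.5,(ys+.5)/4-.5];k=np.abs(uv-q).max(1)<27;u=uv[k]
    print(n,"yellow bbox",u.min(0),u.max(0))
    for z in(.002,.0145):
        P=proj(n,ins([(a,b,z) for a in(.010,.042) for b in(.112,-.005)]));print("top face z",z,P.min(0).round(1),P.max(0).round(1))
    if n=="side":cv2.imwrite("pics/s2.png",cv2.resize(im[200:300,240:350,::-1],None,fx=6,fy=6,interpolation=3))
E
```

```text
side yellow bbox [280.625 227.875] [316.375 273.625]
top face z 0.002 [280.9 236.2] [297.9 273.6]
top face z 0.0145 [283.  232.8] [300.  270.1]
top yellow bbox [288.125 201.375] [330.375 215.125]
top face z 0.002 [287.9 201.8] [330.3 216.4]
top face z 0.0145 [287.8 203.2] [330.5 217.9]
```

View pics/s2.png

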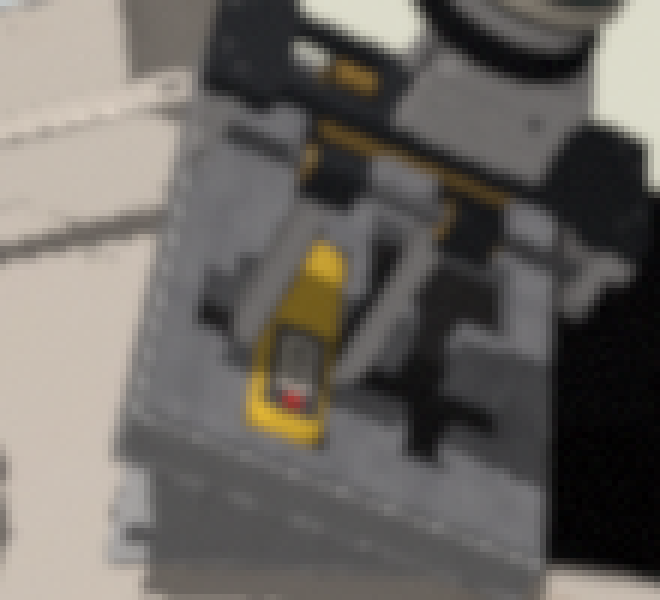

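Request:
play_rows:
  translation:
    - [0,0,-0.03]
    - [0,0,0]
    - [0,0,0]
    - [0,0,-0.3]
    - [0,0,-0.7]
    - [0,0,-0.9]
    - [0,0,-0.9]
    - [0,0,0]
  twist:
    - [0,0,0]
    - [0,0,0]
    - [0,0,0]
    - [0,0,0]
    - [0,0,0]
    - [0,0,0]
    - [0,0,0]
    - [0,0,0]
  gripper: [0.06,0.06,0.06,0.06,0.06,0.06,0.06,0.06]

```text
time: 15.0
tool_pos: [0.4678, -0.0147, 0.3575]
ee_rot: [2.691, 0.004, 1.66]
wrist_force: [0.3, 0.6, 0.5]
width: 0.0497
finger_force: 0.0
```

```bash
python3 - <<'E'
from h import *
c=st()
a=plan(c,[.50,.17,.17],down(2.4))
a=plan(a,[.5635,.36,.09],down(np.pi-.072))
a=plan(a,[.5635,.36,.0255],down(np.pi-.072))
E
```

```text
t 15.0 grasp ins mm [ 31.81  55.06 125.2 ] rot [-0.0139 -0.0036 -0.0007] F ins [0.5 0.5 0.3] w 0.0497
8 x T [0.5, 0.32, 0.09] W [0.54, 0.21, -0.91] err mm [-0.5 -0.3  0.2] tip [0.499 0.169 0.151]
7 x T [0.09, 0.72, 0.28] W [-0.01, -0.0, -0.96] err mm [ 0.3 -1.6  1.5] tip [0.564 0.359 0.073]
2 x T [0.0, 0.02, 0.83] W [0.01, -0.0, 0.02] err mm [ 0.4  0.1 -0.4] tip [0.564 0.36  0.006]
```

Request:
play_rows:
  translation:
    - [0.5,0.32,0.09]
    - [0.5,0.32,0.09]
    - [0.5,0.32,0.09]
    - [0.5,0.32,0.09]
    - [0.5,0.32,0.09]
    - [0.5,0.32,0.09]
    - [0.5,0.32,0.09]
    - [0.5,0.32,0.09]
  twist:
    - [0.54,0.21,-0.91]
    - [0.54,0.21,-0.91]
    - [0.54,0.21,-0.91]
    - [0.54,0.21,-0.91]
    - [0.54,0.21,-0.91]
    - [0.54,0.21,-0.91]
    - [0.54,0.21,-0.91]
    - [0.54,0.21,-0.91]
  gripper: [0.06,0.06,0.06,0.06,0.06,0.06,0.06,0.06]

```text
time: 15.8
tool_pos: [0.4995, 0.1709, 0.3424]
ee_rot: [-3.128, -0.012, 2.405]
wrist_force: [1.0, -0.6, -1.5]
width: 0.0496
finger_force: 0.0
```

```bash
python3 - <<'E'
from h import *
c=cur();a=plan(c,[.5635,.36,.09],down(np.pi-.072),n=8)
P=[];H=[]
for n in("top","side"):
    im=robot.snapshot(n)
    for k in("peeler_handle","peeler_head","thermometer_body","small_ring_center"):
        print(n,k,[(np.round(d["centre"],4).tolist(),round(d["score"],2)) for d in robot.spot_point(k,n)[:3]])
print(ins([.026,.0535,-.006]))
E
```

```text
8 x T [0.07, 0.63, 0.22] W [-0.01, -0.02, -0.83] err mm [ 0.8 -1.2  0.6] tip [0.564 0.358 0.072]
top peeler_handle [([0.5622, 0.3605, 0.0132], 0.84)]
top peeler_head [([0.6273, 0.359, 0.0101], 0.5)]
top thermometer_body [([0.6009, -0.0044, 0.0709], 0.69)]
top small_ring_center [([0.4304, 0.0984, 0.0181], 0.49), ([0.347, 0.153, 0.0209], 0.46), ([0.351, 0.2399, 0.0169], 0.4)]
side peeler_handle [([0.5637, 0.3597, 0.0103], 0.62), ([0.5455, -0.0109, 0.0441], 0.38)]
side peeler_head [([0.6328, 0.3536, 0.0125], 0.93)]
side thermometer_body [([0.5953, -0.0111, 0.0742], 0.61)]
side small_ring_center [([0.3506, 0.2356, 0.0159], 0.72), ([0.3483, 0.1492, 0.0183], 0.71), ([0.4381, 0.1035, 0.0131], 0.61)]
[ 0.59598576 -0.00537071  0.07404938]
```

Request:
play_rows:
  translation:
    - [0.07,0.63,0.22]
    - [0.07,0.63,0.22]
    - [0.07,0.63,0.22]
    - [0.07,0.63,0.22]
    - [0.07,0.63,0.22]
    - [0.07,0.63,0.22]
    - [0.07,0.63,0.22]
    - [0.07,0.63,0.22]
  twist:
    - [-0.01,-0.02,-0.83]
    - [-0.01,-0.02,-0.83]
    - [-0.01,-0.02,-0.83]
    - [-0.01,-0.02,-0.83]
    - [-0.01,-0.02,-0.83]
    - [-0.01,-0.02,-0.83]
    - [-0.01,-0.02,-0.83]
    - [-0.01,-0.02,-0.83]
  gripper: [0.3,0.3,0.3,0.3,0.3,0.3,0.3,0.3]

```text
time: 17.1
tool_pos: [0.5656, 0.3579, 0.2716]
ee_rot: [-3.141, 0.003, 3.067]
wrist_force: [1.7, 0.1, 0.6]
width: 0.0613
finger_force: 0.0
```

Request:
play_rows:
  translation:
    - [0,0,0]
  twist:
    - [0,0,0]
  gripper: [0.3]

```text
time: 17.2
tool_pos: [0.5645, 0.3594, 0.2698]
ee_rot: [-3.141, -0.0, 3.068]
wrist_force: [0.2, -0.1, 0.5]
width: 0.0615
finger_force: 0.0
```

```bash
python3 - <<'E'
from h import *
c=cur();a=plan(c,[.563,.36,.0255],down(np.pi-.072),n=3)
E
```

```text
3 x T [0.01, 0.0, 0.54] W [-0.0, -0.0, -0.01] err mm [ 0.3 -0.6 -0.5] tip [0.563 0.359 0.006]
```

Request:
play_rows:
  translation:
    - [0.01,0,0.54]
    - [0.01,0,0.54]
    - [0.01,0,0.53]
    - [0,0,0]
    - [0,0,0]
    - [0,0,0]
    - [0,0,0]
    - [0,0,0]
  twist:
    - [0,0,0]
    - [0,0,0]
    - [0,0,0]
    - [0,0,0]
    - [0,0,0]
    - [0,0,0]
    - [0,0,0]
    - [0,0,0]
  gripper: [0.3,0.3,0.3,-1,-1,-1,-1,-1]

```text
time: 18.0
tool_pos: [0.5641, 0.3576, 0.2083]
ee_rot: [3.141, 0.003, 3.065]
wrist_force: [0.9, 0.0, 0.5]
width: 0.0241
finger_force: 0.0
```

Request:
play_rows:
  translation:
    - [0,0,0]
    - [0,0,0]
    - [0,0,0]
  twist:
    - [0,0,0]
    - [0,0,0]
    - [0,0,0]
  gripper: [-1,-1,-1]

```text
time: 18.3
tool_pos: [0.564, 0.3578, 0.208]
ee_rot: [3.142, 0.003, 3.065]
wrist_force: [-1.6, 0.3, 2.1]
width: 0.0177
finger_force: 30.0
```

```bash
python3 - <<'E'
from h import *
c=cur();o=robot.get_obs();print(o["width"],o["finger_force"],c[0]+c[1].apply([0,0,.199]))
a=plan(c,[.52,.25,.20],down(2.5))
a=plan(a,ins([-.032,.053,.08]),tilted(np.pi/2))
E
```

```text
0.017655068455554482 29.985410571098328 [0.56462964 0.35773462 0.00901373]
6 x T [0.04, -0.49, -0.72] W [0.0, 0.0, 0.94] err mm [-1.1  0.2  0.7] tip [0.52  0.25  0.182]
9 x T [-0.51, -0.67, 0.14] W [-0.45, -0.2, 0.92] err mm [-1.4 -1.1  0.8] tip [ 0.514 -0.014  0.111]
```

Request:
play_rows:
  translation:
    - [0,0,-0.3]
    - [0,0,-0.9]
    - [0,0,-0.9]
    - [0.04,-0.6,-0.5]
    - [0.04,-0.6,-0.5]
    - [0.04,-0.6,-0.5]
    - [0.04,-0.6,-0.3]
    - [0.04,-0.6,-0.3]
  twist:
    - [0,0,0]
    - [0,0,0]
    - [0,0,0]
    - [0,0,0.94]
    - [0,0,0.94]
    - [0,0,0.94]
    - [0,0,0.94]
    - [0,0,0.94]
  gripper: [-1,-1,-1,-1,-1,-1,-1,-1]

```text
time: 19.1
tool_pos: [0.5244, 0.244, 0.3768]
ee_rot: [3.14, 0.003, 2.591]
wrist_force: [0.5, -0.4, -2.0]
width: 0.0175
finger_force: 30.0
```

```bash
python3 - <<'E'
from h import *
c=cur();o=robot.get_obs();print(o["width"],o["finger_force"],c[0]+c[1].apply([0,0,.199]))
a=plan(c,ins([-.032,.053,.065]),tilted(np.pi/2),n=11)
E
```

```text
0.01751888644294791 29.982887506484985 [0.52506171 0.24386935 0.1778365 ]
11 x T [-0.38, -0.56, 0.13] W [-0.36, -0.18, 0.83] err mm [-1.3  0.6  2.4] tip [ 0.519 -0.012  0.099]
```

Request:
play_rows:
  translation:
    - [-0.38,-0.56,0.13]
    - [-0.38,-0.56,0.13]
    - [-0.38,-0.56,0.13]
    - [-0.38,-0.56,0.13]
    - [-0.38,-0.56,0.13]
    - [-0.38,-0.56,0.13]
  twist:
    - [-0.36,-0.18,0.83]
    - [-0.36,-0.18,0.83]
    - [-0.36,-0.18,0.83]
    - [-0.36,-0.18,0.83]
    - [-0.36,-0.18,0.83]
    - [-0.36,-0.18,0.83]
  gripper: [-1,-1,-1,-1,-1,-1]

```text
time: 19.7
tool_pos: [0.5027, 0.0866, 0.3348]
ee_rot: [2.904, 0.052, 2.085]
wrist_force: [-0.9, 0.5, -1.3]
width: 0.0176
finger_force: 30.0
```

Request:
play_rows:
  translation:
    - [-0.38,-0.56,0.13]
    - [-0.38,-0.56,0.13]
    - [-0.38,-0.56,0.13]
    - [-0.38,-0.56,0.13]
    - [-0.38,-0.56,0.13]
    - [0,0,0]
    - [0,0,0]
  twist:
    - [-0.36,-0.18,0.83]
    - [-0.36,-0.18,0.83]
    - [-0.36,-0.18,0.83]
    - [-0.36,-0.18,0.83]
    - [-0.36,-0.18,0.83]
    - [0,0,0]
    - [0,0,0]
  gripper: [-1,-1,-1,-1,-1,-1,-1]

```text
time: 20.4
tool_pos: [0.4381, -0.019, 0.2786]
ee_rot: [2.712, 0.001, 1.668]
wrist_force: [0.2, 0.1, 0.5]
width: 0.018
finger_force: 30.0
```

```bash
python3 - <<'E'
from h import *
c=st()
a=plan(c,ins([-.032,.053,.033]),tilted(np.pi/2),n=4,dec=3)
for n in("top","side"):
    im=robot.snapshot(n);cv2.imwrite(f"pics/p_{n}.png",im[:,:,::-1])
    for k in("peeler_handle","peeler_head"):
        print(n,k,[((ins_inv(d["centre"])*1e3).round(1).tolist(),round(d["score"],2)) for d in robot.spot_point(k,n)[:3]])
E
```

```text
t 20.4 grasp ins mm [-32.41  54.57  66.39] rot [ 0.0066  0.0024 -0.0067] F ins [0.4 0.1 0.3] w 0.018
4 x T [-0.007, -0.004, 0.209] W [-0.017, -0.006, 0.017] err mm [ 0.   0.1 -0. ] tip [ 0.535 -0.011  0.068]
top peeler_handle [([-31.5, 58.7, 48.1], 0.85), ([-34.9, -16.7, -14.3], 0.47)]
top peeler_head [([-34.8, -8.0, 49.1], 0.63)]
side peeler_handle [([-28.2, 57.8, 45.9], 0.76)]
side peeler_head [([-28.5, -11.6, 47.6], 0.61)]
```

```bash
python3 - <<'E'
from h import *
p,r=cur()
t=cv2.imread("pics/p_top.png");s=cv2.imread("pics/p_side.png")
o=np.zeros((600,800,3),np.uint8)
def z(im,r0,c0,h,w,f): 
    g=cv2.resize(im[r0:r0+h,c0:c0+w],None,fx=f,fy=f,interpolation=cv2.INTER_CUBIC)
    for c in range(0,w,10): cv2.putText(g,str(c0+c),(c*f,8),0,.3,(0,0,255),1)
    for q in range(0,h,10): cv2.putText(g,str(r0+q),(0,q*f+4),0,.3,(0,0,255),1)
    return g
o[:448,:456]=z(t,195,288,56,57,8);o[:600,460:800]=z(s,215,285,75,42,8)[:, :340][:600]
cv2.imwrite("pics/m2.png",o)
# tool x = insert +y = -peeler x ; tool y=insert x = peeler... underside at tool z .199+.004
zt=.203-.012
for nm,q in(("rear-up",(-.045,.032)),("rear-dn",(-.045,-.032)),("tip-up",(-.089,.032)),("tip-dn",(-.089,-.032)),("hend-up",(.045,.009)),("hend-dn",(.045,-.009))):
    zz=zt if nm[0]!="h" else zt-.002
    P=p+r.apply([q[0],q[1],zz]);print(nm,[proj(n,P)[0].round(1).tolist() for n in("top","side")])
print("px per mm along", [(proj(n,p+r.apply([.01,0,zt]))-proj(n,p+r.apply([0,0,zt])))[0]/10 for n in("top","side")])
E
```

```text
Traceback (most recent call last):
ValueError: could not broadcast input array from shape (600,336,3) into shape (600,340,3)
```

```bash
python3 - <<'E'
from h import *
p,r=cur()
t=cv2.imread("pics/p_top.png");s=cv2.imread("pics/p_side.png")
o=np.zeros((600,800,3),np.uint8)
def z(im,r0,c0,h,w,f): 
    g=cv2.resize(im[r0:r0+h,c0:c0+w],None,fx=f,fy=f,interpolation=cv2.INTER_CUBIC)
    for c in range(0,w,10): cv2.putText(g,str(c0+c),(c*f,8),0,.3,(0,0,255),1)
    for q in range(0,h,10): cv2.putText(g,str(r0+q),(0,q*f+4),0,.3,(0,0,255),1)
    return g
o[:448,:456]=z(t,195,288,56,57,8);o[:600,460:796]=z(s,212,290,75,42,8)
cv2.imwrite("pics/m2.png",o)
zt=.203-.012
for nm,q in(("rear-up",(-.045,.032)),("rear-dn",(-.045,-.032)),("tip-up",(-.089,.032)),("tip-dn",(-.089,-.032)),("hend-up",(.045,.009)),("hend-dn",(.045,-.009))):
    zz=zt if nm[0]!="h" else zt-.002
    P=p+r.apply([q[0],q[1],zz]);print(nm,[proj(n,P)[0].round(1).tolist() for n in("top","side")])
print("px per mm along", [(proj(n,p+r.apply([.01,0,zt]))-proj(n,p+r.apply([0,0,zt])))[0]/10 for n in("top","side")])
E
```

```text
rear-up [[325.9, 222.5], [309.9, 231.6]]
rear-dn [[328.1, 243.9], [333.5, 241.1]]
tip-up [[341.8, 220.8], [310.8, 220.6]]
tip-dn [[343.8, 242.2], [333.7, 229.9]]
hend-up [[294.3, 233.9], [317.2, 259.6]]
hend-dn [[295.1, 239.9], [324.3, 262.3]]
px per mm along [array([-0.35878239,  0.03773066]), array([-0.01492022,  0.28094759])]
```

View pics/m2.png

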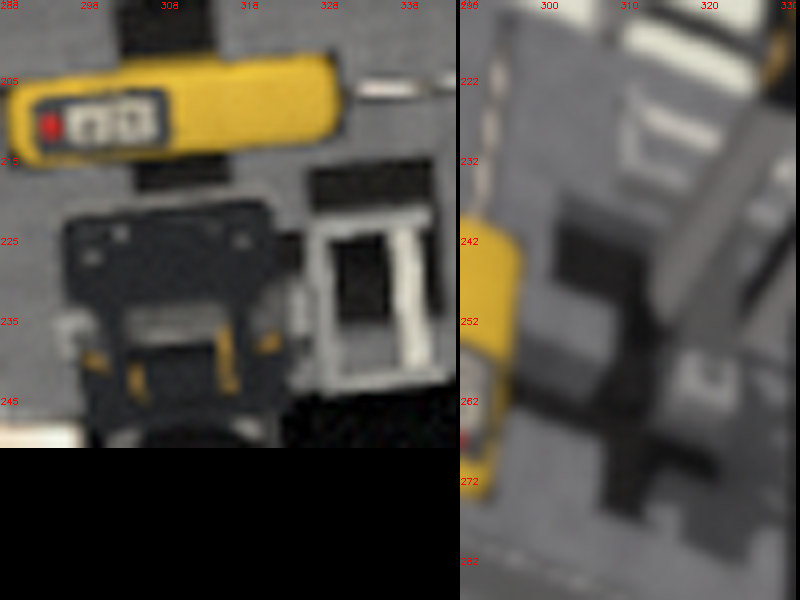

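```bash
python3 - <<'E'
from h import *
c=st();a=plan(c,ins([-.032,.0523,.030]),tilted(np.pi/2),n=4,dec=3)
E
```

```text
t 20.7 grasp ins mm [-31.37  55.1   66.28] rot [ 0.0059  0.0026 -0.0083] F ins [ 0.2 -0.8 -1.1] w 0.0177
4 x T [-0.015, -0.01, 0.227] W [-0.015, -0.007, 0.021] err mm [-0. -0. -0.] tip [ 0.537 -0.012  0.065]
```

Request:
play_rows:
  translation:
    - [-0.015,-0.01,0.227]
    - [-0.015,-0.01,0.227]
    - [-0.015,-0.01,0.227]
    - [-0.015,-0.01,0.227]
    - [0,0,0]
    - [0,0,0]
  twist:
    - [-0.015,-0.007,0.021]
    - [-0.015,-0.007,0.021]
    - [-0.015,-0.007,0.021]
    - [-0.015,-0.007,0.021]
    - [0,0,0]
    - [0,0,0]
  gripper: [-1,-1,-1,-1,-1,-1]

```text
time: 21.3
tool_pos: [0.4521, -0.02, 0.2439]
ee_rot: [2.707, -0.001, 1.659]
wrist_force: [0.6, -0.4, -1.0]
width: 0.0178
finger_force: 30.0
```

```bash
python3 - <<'E'
from h import *
c=st();a=plan(c,ins([-.032,.0523,.023]),tilted(np.pi/2),n=2,dec=3)
for n in("top","side"):
    im=robot.snapshot(n)
    for k in("peeler_handle","peeler_head"):
        print(n,k,[((ins_inv(d["centre"])*1e3).round(1).tolist(),round(d["score"],2)) for d in robot.spot_point(k,n)[:2]])
E
```

```text
t 21.3 grasp ins mm [-33.67  51.81  29.02] rot [ 0.002  -0.0002  0.0019] F ins [ 0.  -0.4 -1.2] w 0.0178
2 x T [0.006, 0.017, 0.075] W [-0.01, 0.001, -0.009] err mm [0. 0. 0.] tip [ 0.54  -0.012  0.059]
top peeler_handle [([-32.4, 55.2, 14.9], 0.73)]
top peeler_head [([-35.8, -11.8, 14.7], 0.75), ([3.3, 1.0, -0.3], 0.32)]
side peeler_handle [([-28.9, 55.7, 11.2], 0.69)]
side peeler_head [([-32.9, -14.2, 10.5], 0.81)]
```

Request:
play_rows:
  translation:
    - [0.0,0.02,0.075]
    - [0.0,0.015,0.075]
    - [0,0,0]
  twist:
    - [-0.01,0,-0.01]
    - [-0.01,0,-0.01]
    - [0,0,0]
  gripper: [-1,-1,-1]

```text
time: 21.9
tool_pos: [0.4559, -0.0196, 0.2391]
ee_rot: [2.705, 0.0, 1.661]
wrist_force: [-0.4, -0.1, -0.5]
width: 0.0178
finger_force: 30.0
```

```bash
python3 -c "
from h import *
st()"
```

```text
t 21.9 grasp ins mm [-31.8   51.83  23.11] rot [-0.0004 -0.0002 -0.0002] F ins [-0.6 -0.1 -0.2] w 0.0178
```

Request:
play_rows:
  translation:
    - [0,0,0.05]
    - [0,0,0.05]
    - [0,0,0]
  twist:
    - [0,0,0]
    - [0,0,0]
    - [0,0,0]
  gripper: [-1,-1,-1]

```text
time: 22.2
tool_pos: [0.4575, -0.0196, 0.2358]
ee_rot: [2.705, 0.001, 1.661]
wrist_force: [-0.3, 0.6, -0.1]
width: 0.0178
finger_force: 30.0
```

```bash
python3 -c "
from h import *
st()"
```

```text
t 22.2 grasp ins mm [-31.71  51.73  19.43] rot [-0.0005 -0.0005 -0.0004] F ins [-0.2  0.7 -0. ] w 0.0178
```

Underside should be about 3 mm below the face with no catch. I'll keep going.

Request:
play_rows:
  translation:
    - [0,0,0.05]
    - [0,0,0.05]
    - [0,0,0]
  twist:
    - [0,0,0]
    - [0,0,0]
    - [0,0,0]
  gripper: [-1,-1,-1]

```text
time: 22.5
tool_pos: [0.4592, -0.0194, 0.232]
ee_rot: [2.705, 0.001, 1.661]
wrist_force: [-1.4, -1.0, -0.5]
width: 0.0176
finger_force: 30.0
```

```bash
python3 -c "
from h import *
st()"
```

```text
t 22.5 grasp ins mm [-31.73  51.74  15.28] rot [-0.0007 -0.0005 -0.0003] F ins [-1.5 -0.8  0.2] w 0.0176
```

Request:
play_rows:
  translation:
    - [0,0,0.05]
    - [0,0,0.05]
    - [0,0,0]
  twist:
    - [0,0,0]
    - [0,0,0]
    - [0,0,0]
  gripper: [-1,-1,-1]

```text
time: 22.8
tool_pos: [0.4609, -0.0192, 0.2283]
ee_rot: [2.705, 0.001, 1.661]
wrist_force: [-1.2, -0.7, -0.3]
width: 0.0172
finger_force: 30.0
```

```bash
python3 -c "
from h import *
st()"
```

```text
t 22.8 grasp ins mm [-31.74  51.78  11.16] rot [-0.0007 -0.0004 -0.0003] F ins [-1.3 -0.6  0.2] w 0.0172
```

Request:
play_rows:
  translation:
    - [0,0,0.04]
    - [0,0,0.04]
    - [0,0,0]
  twist:
    - [0,0,0]
    - [0,0,0]
    - [0,0,0]
  gripper: [-1,-1,-1]

```text
time: 23.1
tool_pos: [0.4618, -0.0191, 0.2278]
ee_rot: [2.706, 0.001, 1.662]
wrist_force: [-18.3, -0.7, 17.2]
width: 0.0178
finger_force: 30.0
```

```bash
python3 - <<'E'
from h import *
c=st()
for n in("top","side"):
    im=robot.snapshot(n)
    for k in("peeler_handle","peeler_head","thermometer_body"):
        print(n,k,[((ins_inv(d["centre"])*1e3).round(1).tolist(),round(d["score"],2)) for d in robot.spot_point(k,n)[:2]])
E
```

```text
t 23.1 grasp ins mm [-31.42  51.79  10.35] rot [ 0.0006 -0.0004 -0.0015] F ins [-9.3  1.  23.3] w 0.0178
top peeler_handle [([-31.0, 54.4, -4.5], 0.65)]
top peeler_head [([-29.9, -10.4, -5.6], 0.59)]
top thermometer_body [([29.8, 53.3, -8.4], 0.9), ([-33.5, -12.4, -3.2], 0.55)]
side peeler_handle [([-27.7, 56.4, -7.4], 0.67)]
side peeler_head []
side thermometer_body [([28.2, 49.4, -5.9], 0.68)]
```

Request:
play_rows:
  translation:
    - [0,0,-0.02]
    - [0,0,0]
    - [0,0,0]
    - [0,0,-0.2]
    - [0,0,-0.6]
    - [0,0,-0.9]
    - [0,0,-0.9]
    - [0,0,-0.9]
  twist:
    - [0,0,0]
    - [0,0,0]
    - [0,0,0]
    - [0,0,0]
    - [0,0,0]
    - [0,0,0]
    - [0,0,0]
    - [0,0,0]
  gripper: [-0.15,-0.15,-0.15,-0.15,-0.15,-0.15,-0.15,-0.15]

```text
time: 24.3
tool_pos: [0.4021, -0.0243, 0.3549]
ee_rot: [2.704, 0.001, 1.661]
wrist_force: [1.7, 0.1, 0.4]
width: 0.0397
finger_force: 0.0
```

Request:
play_rows:
  translation:
    - [0.5,0,-0.6]
    - [0.9,0,0]
    - [0.9,0,0]
    - [0.9,0,0]
    - [0.9,0,0]
    - [0.9,0,0]
    - [0,0,0]
  twist:
    - [0,0,0]
    - [0,0,0]
    - [0,0,0]
    - [0,0,0]
    - [0,0,0]
    - [0,0,0]
    - [0,0,0]
  gripper: [-0.15,-0.15,-0.15,-0.15,-0.15,-0.15,-0.15]

```text
time: 25.0
tool_pos: [0.3738, 0.1773, 0.3753]
ee_rot: [2.704, -0.001, 1.668]
wrist_force: [0.6, -0.2, 0.4]
width: 0.04
finger_force: 0.0
```

```bash
python3 - <<'E'
from h import *
c=st()
for n in("top","side"):
    im=robot.snapshot(n);cv2.imwrite(f"pics/f_{n}.png",im[:,:,::-1])
    for k in("peeler_handle","peeler_head","thermometer_body","thermometer_tip","small_ring_center"):
        print(n,k,[((ins_inv(d["centre"]) if k[0]!="s" else np.array(d["centre"]))*1e3).round(1).tolist()+[round(d["score"],2)] for d in robot.spot_point(k,n)[:3]])
t=cv2.imread("pics/f_top.png");s=cv2.imread("pics/f_side.png")
z=lambda im,r0,c0,h,w,f:cv2.resize(im[r0:r0+h,c0:c0+w],None,fx=f,fy=f,interpolation=cv2.INTER_CUBIC)
def ov(im,n,f,r0,c0,g):
    for q in([(.0385+.0035,b,.002) for b in()] or [(a,b,.002) for a in(.010,.042) for b in(.112,-.005)]+[(-.032+a,-.036,.0) for a in(-.032,.032)]+[(-.032+a,.008,.0) for a in(-.032,.032)]+[(-.032+a,.098,.002) for a in(-.009,.009)]):
        u=(proj(n,ins(q))[0]-[c0,r0]+.5)*f;cv2.circle(g,tuple(np.round(u).astype(int)),2,(0,0,255),1)
    return g
o=np.zeros((600,800,3),np.uint8)
o[:420,:420]=ov(t,"top",4.2,170,280,z(t,170,280,100,100,4.2));g=ov(s,"side",6,205,265,z(s,205,265,75,62,6));o[:450,425:797]=g
r=z(s,270,335,40,45,3.5);o[425:565,:157]=r[:140,:157]
cv2.imwrite("pics/f.png",o)
E
```

```text
t 25.0 grasp ins mm [-32.12 256.06 173.62] rot [-0.0013  0.0039 -0.0062] F ins [ 0.7 -0.2  0.1] w 0.04
top peeler_handle [[-31.0, 53.1, -8.8, 0.83]]
top peeler_head [[-32.7, -13.1, -5.6, 0.59]]
top thermometer_body [[26.7, 55.4, -10.9, 0.89]]
top thermometer_tip [[29.6, 56.1, -10.5, 0.54]]
top small_ring_center [[433.1, 103.6, 18.3, 0.53], [343.8, 150.2, 18.9, 0.49], [504.6, 208.5, 23.0, 0.43]]
side peeler_handle [[-32.4, 58.4, -8.4, 0.67]]
side peeler_head [[-26.9, -13.2, -8.2, 0.79]]
side thermometer_body [[28.3, 51.9, -8.9, 0.77]]
side thermometer_tip []
side small_ring_center [[349.2, 234.8, 20.5, 0.72], [431.1, 102.6, 14.3, 0.66], [349.6, 151.1, 19.5, 0.56]]
```

View pics/f.png

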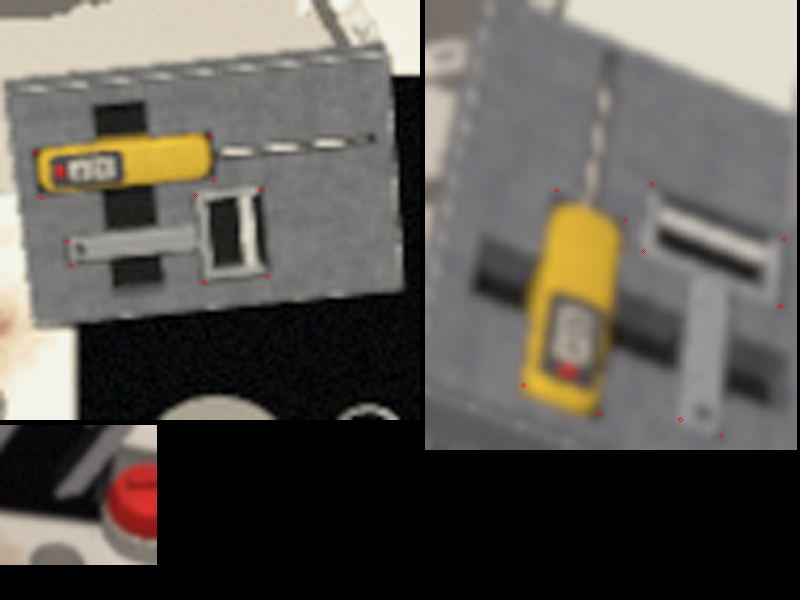

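Both tools look home and the right way round. I'll check the free ends with a light press: the peeler's head bar first, then the thermometer's needle end.

```bash
python3 - <<'E'
from h import *
c=cur();T=tilted(np.pi/2)
a=plan(c,ins([-.032,0,.05]),T,off=.199,n=8)
b=plan(a,ins([-.032,0,.006]),T,off=.199,n=2)
E
```

```text
8 x T [-0.79, -0.0, 0.33] W [0.0, 0.0, -0.0] err mm [ 0.8 -1.4 -1.1] tip [ 0.526 -0.067  0.099]
2 x T [0.02, -0.0, 0.53] W [0.01, 0.01, -0.0] err mm [0.  0.1 0.4] tip [ 0.543 -0.064  0.061]
```

Request:
play_rows:
  translation:
    - [-0.79,0,0.33]
    - [-0.79,0,0.33]
    - [-0.79,0,0.33]
    - [-0.79,0,0.33]
    - [-0.79,0,0.33]
    - [-0.79,0,0.33]
    - [-0.79,0,0.33]
    - [-0.79,0,0.33]
  twist:
    - [0,0,0]
    - [0,0,0]
    - [0,0,0]
    - [0,0,0]
    - [0,0,0]
    - [0,0,0]
    - [0,0,0]
    - [0,0,0]
  gripper: [-1,-1,-1,-1,-1,-1,-1,-1]

```text
time: 26.4
tool_pos: [0.4421, -0.0756, 0.2792]
ee_rot: [2.703, 0.001, 1.66]
wrist_force: [0.5, 0.3, 1.1]
width: 0.0006
finger_force: 0.0
```

Request:
play_rows:
  translation:
    - [0.02,0,0.5]
    - [0.02,0,0.5]
    - [0,0,0]
    - [0,0,0.05]
    - [0,0,0]
  twist:
    - [0,0,0]
    - [0,0,0]
    - [0,0,0]
    - [0,0,0]
    - [0,0,0]
  gripper: [-1,-1,-1,-1,-1]

```text
time: 26.9
tool_pos: [0.4598, -0.0707, 0.2424]
ee_rot: [2.703, 0.001, 1.661]
wrist_force: [0.3, -0.7, 0.1]
width: 0.0006
finger_force: 0.0
```

```bash
python3 -c "
from h import *
st()"
```

```text
t 26.9 grasp ins mm [-30.64   0.49  26.36] rot [-0.0026 -0.001  -0.0009] F ins [ 0.2 -0.8 -0. ] w 0.0006
```

Tips are at +7.4 mm. I'll go down slowly.

Request:
play_rows:
  translation:
    - [0,0,0.08]
    - [0,0,0.03]
    - [0,0,0]
  twist:
    - [0,0,0]
    - [0,0,0]
    - [0,0,0]
  gripper: [-1,-1,-1]

```text
time: 27.2
tool_pos: [0.4615, -0.0705, 0.2378]
ee_rot: [2.704, 0.001, 1.661]
wrist_force: [-0.5, 0.3, 0.1]
width: 0.0003
finger_force: 0.0
```

```bash
python3 -c "
from h import *
st()"
```

```text
t 27.2 grasp ins mm [-31.21   0.65  21.45] rot [-0.0017 -0.0006 -0.0007] F ins [-0.3  0.4  0.3] w 0.0003
```

Request:
play_rows:
  translation:
    - [0,0,0.05]
    - [0,0,0.03]
    - [0,0,0]
  twist:
    - [0,0,0]
    - [0,0,0]
    - [0,0,0]
  gripper: [-1,-1,-1]

```text
time: 27.5
tool_pos: [0.4629, -0.0705, 0.2362]
ee_rot: [2.704, 0.001, 1.662]
wrist_force: [-8.2, 0.2, 10.2]
width: 0.0002
finger_force: 6.6
```

```bash
python3 -c "
from h import *
st()"
```

```text
t 27.5 grasp ins mm [-30.63   0.4   19.49] rot [-0.0017 -0.0009 -0.0013] F ins [-3.   0.9 12.7] w 0.0002
```

```bash
python3 - <<'E'
from h import *
c=cur();T=tilted(np.pi/2)
p=(c[0]+c[1].apply([0,0,-.0192]),c[1])
a=plan(p,ins([.026,.010,.020]),T,off=.199,n=2)
b=plan(a,ins([.026,.010,.005]),T,off=.199,n=1)
E
```

```text
2 x T [0.12, 0.71, -0.0] W [0.01, 0.0, 0.01] err mm [-0.1  0.2 -0.3] tip [ 0.589 -0.05   0.097]
1 x T [-0.01, 0.0, 0.37] W [-0.0, 0.01, -0.01] err mm [-0.1 -0.2 -0.1] tip [ 0.595 -0.049  0.084]
```

Request:
play_rows:
  translation:
    - [0,0,-0.5]
    - [0.12,0.71,0]
    - [0.12,0.71,0]
    - [0,0,0.32]
    - [0,0,0]
    - [0,0,0.05]
    - [0,0,0]
  twist:
    - [0,0,0]
    - [0,0,0]
    - [0,0,0]
    - [0,0,0]
    - [0,0,0]
    - [0,0,0]
    - [0,0,0]
  gripper: [-1,-1,-1,-1,-1,-1,-1]

```text
time: 28.2
tool_pos: [0.51, -0.0566, 0.2617]
ee_rot: [2.707, -0.0, 1.66]
wrist_force: [-0.4, -0.2, 0.2]
width: 0.0004
finger_force: 0.0
```

```bash
python3 -c "
from h import *
st()"
```

```text
t 28.2 grasp ins mm [23.15 10.28 22.19] rot [0.0019 0.0002 0.0005] F ins [-0.3 -0.2  0.3] w 0.0004
```

Request:
play_rows:
  translation:
    - [0,0,0.05]
    - [0,0,0]
  twist:
    - [0,0,0]
    - [0,0,0]
  gripper: [-1,-1]

```text
time: 28.4
tool_pos: [0.5114, -0.0566, 0.2616]
ee_rot: [2.704, 0.001, 1.661]
wrist_force: [-0.2, 0.3, 0.8]
width: 0.0005
finger_force: 0.4
```

```bash
python3 -c "
from h import *
st()"
```

```text
t 28.4 grasp ins mm [24.93  9.98 21.47] rot [-0.001  -0.0007 -0.    ] F ins [0.2 0.3 0.8] w 0.0005
```

Contact is just starting at tip z of about +2.4 mm, where +2 mm is home. I'll press 2 mm more to confirm, then retreat.

Request:
play_rows:
  translation:
    - [0,0,0.05]
    - [0,0,0]
  twist:
    - [0,0,0]
    - [0,0,0]
  gripper: [-1,-1]

```text
time: 28.6
tool_pos: [0.5118, -0.0565, 0.2616]
ee_rot: [2.706, 0.001, 1.662]
wrist_force: [-13.1, -0.5, 13.1]
width: 0.0005
finger_force: 8.6
```

```bash
python3 -c "
from h import *
st()"
```

```text
t 28.6 grasp ins mm [25.03  9.96 21.3 ] rot [ 0.0004 -0.0009 -0.0012] F ins [-6.4  0.7 17.4] w 0.0005
```

Request:
play_rows:
  translation:
    - [0,0,-0.3]
    - [0,0,-0.9]
    - [0,0,-0.9]
    - [0,-0.5,-0.9]
    - [0,0,0]
    - [0,0,0]
  twist:
    - [0,0,0]
    - [0,0,0]
    - [0,0,0]
    - [0,0,0]
    - [0,0,0]
    - [0,0,0]
  gripper: [-1,-1,-1,-1,-1,-1]

```text
time: 29.2
tool_pos: [0.4438, -0.0626, 0.3608]
ee_rot: [2.701, 0.002, 1.66]
wrist_force: [0.5, 0.5, -1.0]
width: 0.0005
finger_force: 0.0
```

```bash
python3 - <<'E'
from h import *
st()
for n in("side","top"):
    robot.snapshot(n)
    for k in("peeler_handle","peeler_head","thermometer_body","small_ring_center"):
        print(n,k,[((ins_inv(d["centre"]) if k[0]!="s" else np.array(d["centre"]))*1e3).round(1).tolist()+[round(d["score"],2)] for d in robot.spot_point(k,n)[:3]])
E
```

```text
t 29.2 grasp ins mm [  5.85   9.91 140.1 ] rot [-0.004  -0.0018  0.    ] F ins [ 0.1  0.5 -1.1] w 0.0005
side peeler_handle [[-30.2, 55.3, -7.2, 0.77]]
side peeler_head [[-30.7, -13.4, -7.2, 0.61]]
side thermometer_body [[29.2, 51.5, -8.5, 0.81]]
side small_ring_center [[435.5, 104.7, 12.2, 0.79], [353.6, 233.9, 18.8, 0.64], [349.3, 152.0, 17.6, 0.61]]
top peeler_handle [[-31.9, 52.6, -5.8, 0.59]]
top peeler_head [[-32.8, -10.2, -5.9, 0.72]]
top thermometer_body [[28.2, 52.2, -12.0, 0.94]]
top small_ring_center [[352.0, 238.0, 16.0, 0.59], [432.2, 101.6, 18.3, 0.48], [345.6, 150.0, 20.8, 0.45]]
```

The stop is hard at 17 N, so both tools are home. The ring stands and the arm is clear, so I'm handing the job in.

```bash
python3 -c "
from bench import robot
print(robot.close_job())"
```

```text
the job is handed in; nothing more can be done
None
```

I handed the job in at about 29 s: the ring stands upright on the worktop, and the peeler and thermometer are pressed home the right way round. Final pictures and press checks agree, but hand-in returned no verdict.

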